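Lock the tube holder on the mixer and load it

TASK

The orange cap nut has only been set down on the end of the mixer's spindle and its thread has not caught: without lifting it, turn it backward (counter-clockwise from above) until it drops into the thread starts, then forward (clockwise) until it stops, sitting flat on the blue tube holder. Only then stand the two capped tubes in the holder, one in each pocket, fully down, and leave the nut locked and the other things on the bench undisturbed.

Things in the scene. Friction and masses are not known exactly. Their poses are not given: they have to be found in the camera images.
- mixer: Fixed low laboratory tube mixer: white housing 168 x 192 mm (its x, y), origin at the centre of its underside on the worktop, z up. Its flat deck is 40 mm above the origin, inside a grey rim that tops out at 48 mm. A steel spindle stands on its z axis, 106 mm high.
- spindle_end (a point): Point on the spindle axis at the flat ends of its three thread flights, 93.8 mm above the mixer's origin, axes those of the mixer. Thread outer diameter 38 mm. The flat ends are parted by three gaps (thread starts), 45 deg wide, 120 deg apart. A tooth stops a nut lying on the flat ends from turning forward (clockwise) into a gap; backward it reaches one.
- tube_holder: Loose blue block, 150 x 176 x 30 mm, 0.7 kg, lying on the mixer's deck inside the rim, axes those of the mixer; origin at the centre of its underside. The spindle passes through its central hole (43 mm); two round pockets (33 mm, through to the deck, 30 mm deep) lie 60 mm to either side along y. Its top is 70 mm above the mixer's origin.
- wing_nut: Loose orange plastic cap nut, 0.12 kg: ribbed round body 51 mm across, 41 mm high; on top a bar grip 56 mm long (its x), 14 mm thick (its y), from 41 to 68 mm above the origin. Origin at the centre of its underside, z up. At the start it lies on the flat ends, origin 87.8 mm above the mixer's. Clockwise lowers it in the thread 5 mm per rad; home, its origin is 70 mm above the mixer's.
- nut_grip (a point): Centre of the nut's bar grip, 55 mm above its underside, axes those of the nut (black mark at the +x end). Yaw of the nut relative to the mixer: start -0.82 to -0.32 rad; turned backward (growing) it comes over the gaps at +0.2 and meets a wall at +0.6 (middle +0.39), dropping about 9 mm by its weight unless gripped firmly; turned forward from there it stops at about -1.5, flat on the holder.
- pocket_left (a point): Centre of the floor of one pocket, on the mixer's deck, 60 mm from the spindle axis towards the mixer's +y; z up. The holder's top is 30 mm higher.
- pocket_right (a point): Centre of the floor of the other pocket, 60 mm from the spindle axis towards the mixer's -y; z up.
- tube_blue: Loose 50 ml skirted tube with a blue cap, standing on the worktop: white body 29 mm in diameter, 113 mm high in all, cap 34 mm in diameter over about the top 20 mm, 0.03 kg. Origin at the centre of its foot, z along it towards the cap. Grasp the body below the cap.
- tube_yellow: Loose tube of the same shape with a yellow cap, standing on the worktop; origin at the centre of its foot, z towards the cap. The two tubes stand on opposite sides of the mixer; which is on which side varies.
- dropper: Bystander: small brown dropper bottle with a black cap, 33 mm in diameter, 90 mm high, origin at its foot. Leave it alone.
- sample_pot: Bystander: white pot with a red lid, 68 mm in diameter, 63 mm high, origin at its foot. Leave it alone.
- timer: Bystander: flat bench timer, 60 x 66 x 18 mm, origin at its underside. Leave it alone.
Things that resemble listed ones, but are neither listed nor needed, are in the scene too. Leave any red look-alike of the tube_blue alone.

How it is judged:
By the outcome, as a careful person would: the job done as asked, in the order asked, and still so for the second after the job is handed in, with the robot touching nothing.
It also fails if it takes over 67 s, if anything falls off the work surface, if the arm or the gripper's body presses on something with over 40 N, if the wrist force passes 120 N, or if a joint passes its speed limit or range.

ROBOT

A 6-joint arm with a two-finger parallel gripper is mounted at the origin on the work surface; the furniture and walls round the work are solid. World frame = base frame: x ahead of the robot, y to its left, z up, the work surface at z = 0. Lengths are in mm, angles in rad, forces in N, time in s.
With the tool pointing down it reaches from about 350 to 975 mm from the base axis. Payload 7.1 kg.
Tool frame: the origin (TCP) lies midway between the tips of the shut fingers; the grasp point (between the pads) lies 19 mm behind it (ctrl.hold_point_z is the distance from the TCP to the grasp point, in mm); z points along the fingers, y is the direction in which the jaws open and shut (so a half turn about z gives the same grasp; the last joint's range is limited). The gripper opens to 88 mm and grips with 3 to 60 N. Pads are 20 mm wide; open, the fingers measure 115 mm over their backs; the gripper's body (75 mm by 178 mm) begins 61 mm behind the grasp point.
Start: joints at [-0.019, 0.423, 1.63, -0, 1.089, -0.019], TCP at [624.984, 0.026, 222.675] pointing down, gripper open.
Joint ranges: [-3, 3], [-0.9, 2.11], [0.09, 2.58], [-1.31, 4.45], [0.11, 2.69], [-2.54, 2.54]. Speed limits (rad/s): [2.39, 2.39, 3.01, 3.14, 3.14, 3.14].

INTERFACE

Orientations are given as a rotation vector (axis times angle).
In Python, from workcell import ctrl, eyes gives the robot as it stands.
- The arm moves only by the tool move_arm, never from a script. Its argument "deltas" is a list of rows, each a list of 6 numbers: the shift along the tool's x, y, z in mm, then the turn, a rotation vector about the tool's x, y, z in rad. A call has 1 to 5 rows; each row shifts and turns the pose as measured when the row begins, along the tool's axes as they then stand; what a row does not reach is not made up. A row lasts 1/12 s, in which the tool goes at most 41.7 mm and 7.16 degrees, less where a joint would pass 70% of its speed; a pose out of reach is approached as far as the arm can. A call is refused whole if a number of a shift passes 41.7 or a number of a turn 0.125, either way. A call with a gripper value outside its range is refused whole. "hand" is the closure, from -1 (fully open) to 1 (shut), set as the call begins (left out, the last holds). The fingers move at their own pace and stop on an object; the grip force is fixed at half the most. Time passes only in rows, so rows that do not move let the fingers close. It gives the time, the measured TCP pose, the force and the opening at its end, in the units of the state.
- ctrl.get_obs(): the state, without advancing time (a new reading comes with each control period).
- eyes.get_image(name): name is "scene" or "top"; returns a dict with "frame" (384x512x3 uint8, red, green, blue), "range_z" (384x512 float32, mm along the optical axis (not along the pixel's ray), 0 where there is no reading), "fx", "fy", "cx", "cy" (pixels), "D" ([k1, k2, p1, p2, k3] as OpenCV has them; the pictures are not rectified), "cam_to_world" (4x4, takes a point from camera to world coordinates). Camera axes: x right, y down, z forward; pixel columns grow to the right and rows downward; lengths in mm; the calibration is good to about 2 mm. A picture is of the moment at which its call begins.
- ctrl.close_job(): hands the job in, once; it reports no verdict.
The state is a dict: "t": time; "qpos": joint angles; "qvel": joint speeds; "joint_torque": joint torques, N m; "ee_pos": TCP position; "orientation": TCP orientation; "ft_force": force on the tool from outside, world axes, zero at the start; "moment": the same for the moment, N m; "width": finger opening in mm.
Only numpy, scipy, OpenCV 4.12 (cv2) and the standard library are available. Lean on these libraries where they do the work, as an engineer would, in place of code of your own. Each camera call takes 0.05 s, during which the arm holds its last target.

## Working session

There is one attempt and no reset: what is moved stays moved. The work goes in short steps, Python scripts to look and compute and a tool call to move; the robot and the scene stay as the last step left them, time stands still between calls to the robot, and variables do not carry over. Pictures are saved under pics/ and viewed, and the job is handed in when it is done.

Besides the shell and the picture viewer there is one more tool, called as name(argument=value, ...) on one line, values as JSON. move_arm: Moves the arm, as the interface text tells. Its arguments: {"type":"object","properties":{"deltas":{"type":"array"},"hand":{"type":"number"}},"required":["deltas"]}

```bash
ls; mkdir -p pics; cat > h.py <<'E'
import numpy as np, cv2
from workcell import ctrl, eyes
def shot(name,fn):
    d=eyes.get_image(name); np.savez('pics/'+fn+'.npz',**{k:np.asarray(v) for k,v in d.items()})
    cv2.imwrite('pics/'+fn+'.png',d['frame'][:,:,::-1]); return d
def load(fn): return dict(np.load('pics/'+fn+'.npz'))
def cloud(d):
    z=d['range_z'].astype(float);h,w=z.shape
    K=np.array([[d['fx'],0,d['cx']],[0,d['fy'],d['cy']],[0,0,1.]],float)
    u,v=np.meshgrid(np.arange(w),np.arange(h))
    p=cv2.undistortPoints(np.stack([u,v],-1).reshape(-1,1,2).astype(np.float64),K,np.asarray(d['D'],float)).reshape(h,w,2)
    P=np.dstack([p[...,0]*z,p[...,1]*z,z,np.ones_like(z)])@np.asarray(d['cam_to_world']).T
    P=P[...,:3]; P[z==0]=np.nan
    return P
E
python3 - <<'E'
from h import *
for n in('scene','top'):
    d=shot(n,n+'0'); print(n,np.round(d['cam_to_world'],3).tolist(),d['fx'],d['D'])
o=ctrl.get_obs();print(o, ctrl.hold_point_z)
E
```

```text
pics
scene [[0.474, -0.681, 0.559, -233.324], [-0.881, -0.354, 0.315, -439.054], [-0.017, -0.641, -0.767, 1181.456], [0.0, 0.0, 0.0, 1.0]] 487.4179131016476 [0.00084936 0.         0.         0.         0.        ]
top [[-0.007, -0.987, 0.159, 340.283], [-1.0, 0.007, 0.003, 9.21], [-0.004, -0.159, -0.987, 1372.162], [0.0, 0.0, 0.0, 1.0]] 438.3039034063886 [-0.11633655  0.          0.          0.          0.        ]
{'t': 0.1, 'qpos': array([-1.89666378e-02,  4.23726002e-01,  1.63059759e+00,  2.73994658e-05,
        1.08862711e+00, -1.90033624e-02]), 'qvel': array([-0.00147625, -0.00187525, -0.00290784,  0.00197918,  0.00043059,
        0.00026557]), 'joint_torque': array([ 6.49496542e-04, -5.45618248e+01, -2.74323839e+01,  6.46709581e-02,
        1.88581715e-02,  1.54216096e-06]), 'ee_pos': array([6.24498308e+02, 6.36051625e-02, 2.22009711e+02]), 'orientation': array([-2.22071089e+00, -2.22076419e+00,  1.45158720e-03]), 'ft_force': array([ 0.03004504, -0.79042249, -0.29236544]), 'moment': array([-0.02377857,  0.04924897,  0.00430034]), 'width': 87.78104980615731} 18.700000000000003
```

View pics/scene0.png

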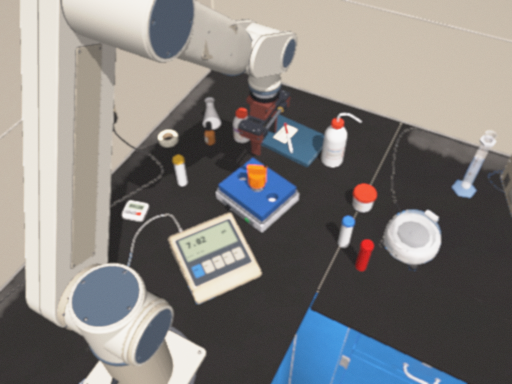

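View pics/top0.png

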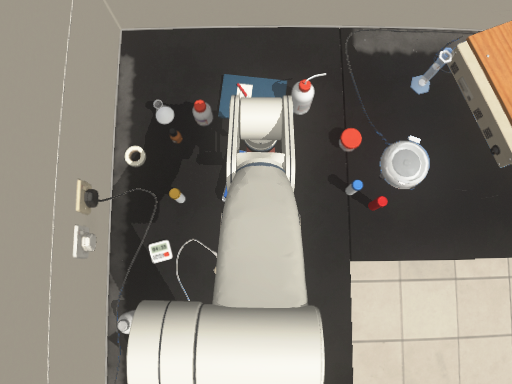

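```bash
python3 - <<'E'
from h import *
d=load('scene0');P=cloud(d);f=d['frame']
c=f[110:290,120:420];cv2.imwrite('pics/sc0z.png',cv2.resize(c,None,fx=2.6,fy=2.6,interpolation=cv2.INTER_CUBIC)[:,:,::-1])
hsv=cv2.cvtColor(f,cv2.COLOR_RGB2HSV);H,S,V=cv2.split(hsv)
blue=(abs(H.astype(int)-112)<12)&(S>150)&(V>60)
sub=np.zeros_like(blue);sub[150:235,205:305]=1
m=blue&sub&(P[...,2]>55)&(P[...,2]<85)
print(m.sum(),np.nanmedian(P[m],0))
q=P[m]; r=cv2.minAreaRect(q[:,:2].astype(np.float32));print('holder rect',r)
org=(H>5)&(H<17)&(S>150)&sub
q=P[org];print('nut',org.sum(),np.nanmin(q,0),np.nanmax(q,0),np.nanmedian(q,0))
t=q[q[:,2]>145];print(t.round(0).tolist())
E
```

```text
1807 [563.6678376  -19.7012575   70.10410189]
holder rect ((589.5421142578125, 5.6643829345703125), (182.7343292236328, 154.81658935546875), 75.15351867675781)
nut 282 [560.76827713 -22.63986147  89.85673141] [600.29968764  26.23451499 160.19094943] [577.097665    -2.79037257 127.86041064]
[[584.0, 26.0, 156.0], [587.0, 24.0, 154.0], [584.0, 19.0, 159.0], [588.0, 18.0, 156.0], [578.0, 25.0, 158.0], [590.0, 6.0, 156.0], [594.0, 5.0, 153.0], [591.0, 0.0, 158.0], [594.0, -1.0, 156.0], [597.0, -3.0, 154.0], [597.0, -6.0, 155.0], [596.0, -10.0, 158.0], [600.0, -11.0, 154.0], [576.0, 25.0, 155.0], [593.0, -11.0, 158.0], [596.0, -13.0, 155.0], [596.0, -16.0, 157.0], [595.0, -20.0, 160.0], [573.0, 26.0, 154.0], [574.0, 24.0, 154.0], [577.0, 22.0, 152.0], [573.0, 17.0, 158.0], [584.0, 19.0, 147.0], [583.0, 16.0, 149.0], [591.0, -15.0, 157.0], [591.0, -18.0, 159.0], [596.0, -19.0, 154.0], [574.0, 24.0, 150.0], [575.0, 21.0, 150.0], [576.0, 19.0, 150.0], [581.0, 18.0, 146.0], [578.0, 13.0, 152.0], [579.0, 10.0, 151.0], [580.0, 7.0, 153.0], [583.0, 6.0, 150.0], [583.0, 3.0, 151.0], [584.0, 0.0, 152.0], [586.0, -2.0, 151.0], [587.0, -5.0, 151.0], [584.0, -10.0, 158.0], [589.0, -10.0, 153.0], [589.0, -13.0, 154.0], [594.0, -14.0, 150.0], [592.0, -18.0, 154.0], [591.0, -22.0, 156.0], [572.0, 23.0, 148.0], [577.0, 16.0, 147.0], [578.0, 13.0, 148.0], [580.0, 8.0, 148.0], [584.0, 3.0, 147.0], [581.0, -1.0, 151.0], [587.0, -2.0, 146.0], [585.0, -6.0, 150.0], [588.0, -8.0, 148.0], [587.0, -11.0, 151.0], [592.0, -12.0, 146.0], [591.0, -15.0, 149.0], [590.0, -19.0, 152.0], [592.0, -21.0, 151.0], [588.0, -14.0, 147.0], [590.0, -23.0, 150.0]]
```

View pics/sc0z.png

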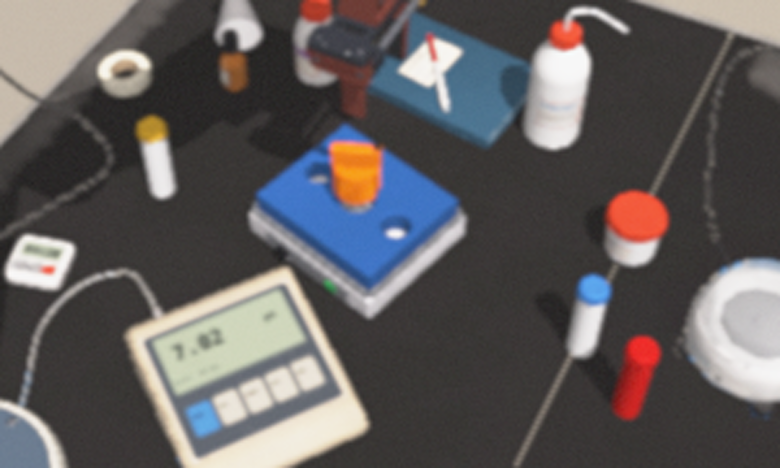

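move_arm(deltas=[[40,0,-10,0,0,0],[40,0,-10,0,0,0],[40,0,-10,0,0,0],[40,0,0,0,0,0],[40,0,0,0,0,0]])

```text
t: 0.52
ee_pos: [624.3, 198.2, 250.3]
orientation: [-2.234, -2.205, 0.01]
ft_force: [0.9, -0.4, 0.1]
width: 88.0
```

```bash
python3 - <<'E'
from h import *
d=shot('top','top1');shot('scene','scene1')
cv2.imwrite('pics/top1z.png',cv2.resize(d['frame'][60:280,100:420],None,fx=2.4,fy=2.4,interpolation=cv2.INTER_CUBIC)[:,:,::-1])
E
```

```text
(no output)
```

View pics/top1z.png

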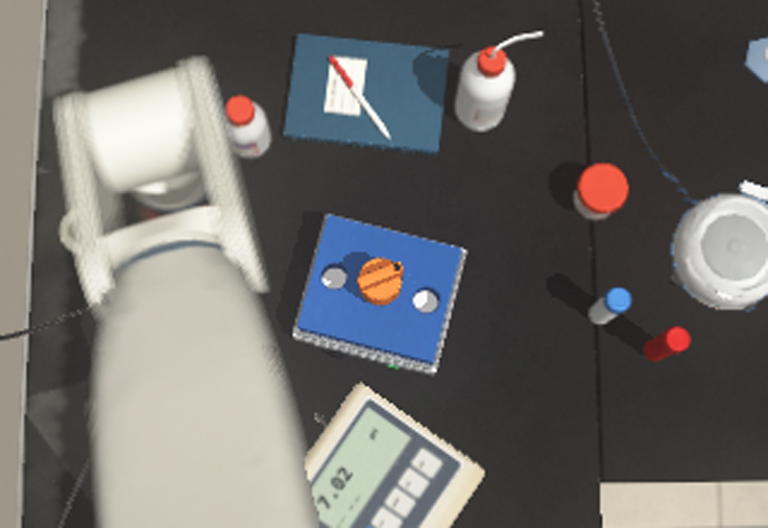

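```bash
python3 - <<'E'
from h import *
for fn in('top1','scene1','scene0'):
    d=load(fn);P=cloud(d);f=d['frame']
    H,S,V=cv2.split(cv2.cvtColor(f,cv2.COLOR_RGB2HSV));H=H.astype(int)
    near=(abs(P[...,0]-588)<110)&(abs(P[...,1]-3)<120)
    m=(abs(H-112)<12)&(S>150)&near&(P[...,2]>55)&(P[...,2]<85)
    q=P[m];r=cv2.minAreaRect(q[:,:2].astype(np.float32));print(fn,'holder',m.sum(),r,np.median(q[:,2]))
    # pockets
    hull=cv2.morphologyEx(m.astype(np.uint8),cv2.MORPH_CLOSE,np.ones((3,3)))
    o=(H>5)&(H<20)&(S>150)&near&(P[...,2]>80)
    q=P[o];top=q[q[:,2]>150]
    print(' nut all',len(q),'top',len(top),top.mean(0) if len(top) else 0, np.percentile(q[:,2],98))
    if len(top)>10: print(cv2.minAreaRect(top[:,:2].astype(np.float32)), )
    c=top[:,:2]-top[:,:2].mean(0);w,v=np.linalg.eigh(c.T@c);print('  ang',np.arctan(v[1,1]/v[0,1]),np.sqrt(w/len(c)))
    print('  body', q[(q[:,2]>120)&(q[:,2]<135)].mean(0))
    # tubes caps
    for nm,mm in(('blue',(abs(H-108)<14)&(S>120)&(P[...,1]<-140)),('yellow',(H>17)&(H<30)&(S>120)&(P[...,1]>90)),('red',((H<6)|(H>174))&(S>150)&(P[...,1]<-140))):
        mm=mm&(P[...,2]>95)&(P[...,2]<125)&(P[...,0]>300)&(P[...,0]<800)
        if mm.sum()>4:
            q=P[mm];tt=q[q[:,2]>106];print('  ',nm,mm.sum(),q.min(0).round(),q.max(0).round(),q.mean(0).round(1),'top',len(tt),tt.mean(0).round(1) if len(tt) else 0)
E
```

```text
top1 holder 2118 ((587.022705078125, 3.3787918090820312), (173.72079467773438, 149.81170654296875), 75.10111236572266) 70.37945208183942
 nut all 270 top 86 [585.87963383   4.35287646 155.85951066] 158.7934009544712
((587.2703857421875, 3.2024059295654297), (14.529848098754883, 53.407432556152344), 21.74285125732422)
  ang -1.2070228274558905 [ 4.04092202 14.95528518]
  body [582.80005027   2.18262783 128.11045951]
   blue 90 [ 548. -303.  105.] [ 576. -272.  119.] [ 561.7 -287.2  112.7] top 88 [ 562.  -287.   112.8]
   red 105 [ 498. -375.   97.] [ 527. -343.  118.] [ 512.3 -357.8  111.4] top 96 [ 512.8 -358.8  112.2]
scene1 holder 1822 ((588.7755126953125, 5.1249237060546875), (180.36038208007812, 156.06405639648438), 75.14381408691406) 70.21409542532558
 nut all 360 top 73 [586.47179654   3.07824854 155.07306081] 157.91238231744143
((587.4525146484375, 2.7259445190429688), (16.577226638793945, 49.23222351074219), 13.326008796691895)
  ang -1.227062796145872 [ 3.82092775 14.26975333]
  body [ 5.76670272e+02 -5.47648672e-01  1.27872996e+02]
   blue 108 [ 547. -303.  102.] [ 581. -27
[... 287 characters left out ...]
5421142578125, 5.6643829345703125), (182.7343292236328, 154.81658935546875), 75.15351867675781) 70.10410188651144
 nut all 361 top 73 [586.26563929   3.01594712 155.01694517] 158.17554290737348
((586.4818115234375, 3.9765243530273438), (15.372928619384766, 51.389122009277344), 20.880176544189453)
  ang -1.220243900825464 [ 3.83205095 14.79029684]
  body [576.36697218  -0.87543528 128.45838272]
   blue 107 [ 548. -303.  101.] [ 580. -270.  117.] [ 562.  -287.1  111.4] top 99 [ 562.4 -287.4  112. ]
   yellow 84 [524. 235. 101.] [558. 265. 118.] [541.3 248.5 110.9] top 71 [541.7 249.3 112.2]
   red 132 [ 498. -373.   96.] [ 531. -342.  118.] [ 511.  -357.7  110.3] top 112 [ 512.3 -357.2  111.9]
```

```bash
cat >> h.py <<'E'
def ortho(d,z,x0,x1,y0,y1,s):
    # image: right=-y, up=+x ; s px/mm
    W=int((y1-y0)*s);Hh=int((x1-x0)*s)
    ys=y1-(np.arange(W)+.5)/s; xs=x1-(np.arange(Hh)+.5)/s
    Y,X=np.meshgrid(ys,xs)
    pts=np.stack([X,Y,np.full_like(X,z)],-1).reshape(-1,3)
    T=np.linalg.inv(d['cam_to_world'])
    K=np.array([[d['fx'],0,d['cx']],[0,d['fy'],d['cy']],[0,0,1.]],float)
    uv,_=cv2.projectPoints(pts,cv2.Rodrigues(T[:3,:3])[0],T[:3,3],K,np.asarray(d['D'],float))
    uv=uv.reshape(Hh,W,2).astype(np.float32)
    return cv2.remap(d['frame'],uv[...,0],uv[...,1],cv2.INTER_CUBIC)
E
python3 - <<'E'
from h import *
a=[]
for fn in('top1','scene1'):
    d=load(fn)
    i=ortho(d,155.8,527,647,-57,63,3).copy()
    c=(int((63-3)*3),int((647-586.5)*3)); i[c[1],c[0]]=(0,255,0)
    j=ortho(d,70,487,687,-97,103,1.8).copy()
    a.append(np.hstack([i,j]))
cv2.imwrite('pics/or.png',np.vstack(a)[:,:,::-1])
d=load('top1');j=ortho(d,70,487,687,-97,103,4)
H,S,V=cv2.split(cv2.cvtColor(j,cv2.COLOR_RGB2HSV));H=H.astype(int)
m=((abs(H-112)<12)&(S>130)).astype(np.uint8)
cn,_=cv2.findContours(m,cv2.RETR_CCOMP,cv2.CHAIN_APPROX_NONE)
for c in cn:
    if cv2.contourArea(c)>1200:
        e=cv2.fitEllipse(c);r=cv2.minAreaRect(c)
        f=lambda p:(687-p[1]/4,103-p[0]/4)
        print(cv2.contourArea(c)/16,'ell',np.round(f(e[0]),1),np.array(e[1])/4,'rect',np.round(f(r[0]),1),np.array(r[1])/4,r[2])
E
```

```text
26080.28125 ell [586.4   3.3] [175.43650818 206.77183533] rect [586.4   3.7] [175.69985962 152.3807373 ] 15.119524955749512
847.59375 ell [569.5 -54.1] [31.312994   34.61231232] rect [569.6 -54. ] [33.93650436 32.1726532 ] 41.18592834472656
883.71875 ell [600.8  60.4] [32.4472084  34.91145706] rect [601.1  60.1] [33.88014221 34.80523682] 35.21759033203125
3126.78125 ell [596.3   2.4] [60.5781517  66.40848541] rect [595.8   3.5] [60.60895538 65.05784607] 15.64224624633789
```

View pics/or.png

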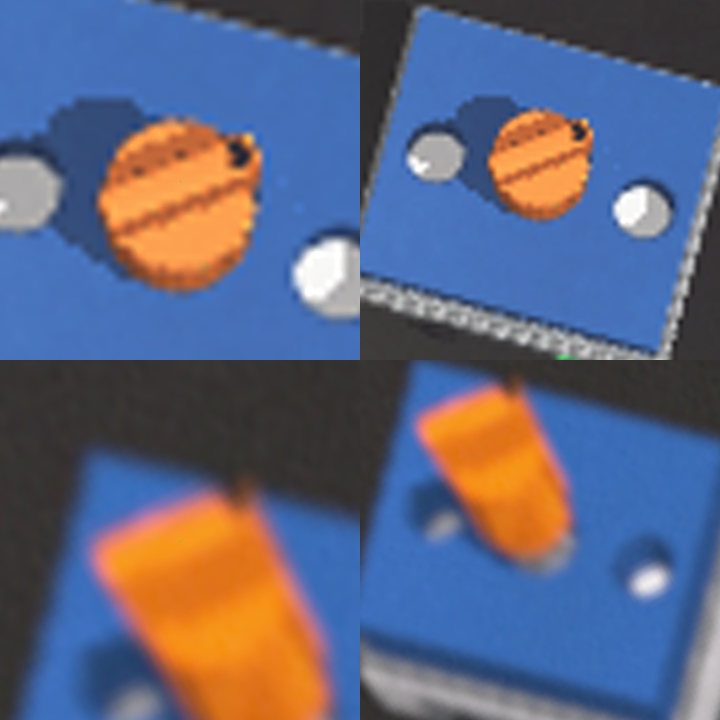

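```bash
cat >> h.py <<'E'
from scipy.spatial.transform import Rotation as R
def Rdown(yaw): # tool y (jaw axis) at world angle yaw, z down
    y=np.array([np.cos(yaw),np.sin(yaw),0]);z=np.array([0,0,-1.]);return R.from_matrix(np.c_[np.cross(y,z),y,z])
def plan(p,yaw,n=None,lim=40.,rl=.118,start=None):
    o=ctrl.get_obs();p0=np.array(o['ee_pos']);r0=R.from_rotvec(o['orientation'])
    y0=np.arctan2(*r0.as_matrix()[[1,0],1]);c=[yaw+k*np.pi for k in(-1,0,1)] if False else [yaw]
    r1=Rdown(yaw)
    p=np.array(p,float);D=p-p0;rv=(r0.inv()*r1).as_rotvec()
    N=n or int(max(np.ceil(np.abs(D).max()/lim*1.0),np.ceil(np.linalg.norm(D)/41.),np.ceil(np.abs(rv).max()/rl),1))
    print('t',round(o['t'],2),'pos',p0.round(1),'yaw',round(y0,3),'tilt',r0.as_matrix()[:2,2].round(3),'D',D.round(1),'rv',rv.round(3),'w',round(o['width'],1),'F',np.round(o['ft_force'],1),'q6',round(o['qpos'][5],2))
    r=r0;rows=[]
    for i in range(N):
        d=r.inv().apply(D/N);rows.append([round(x,1) for x in d]+[round(x,3) for x in rv/N]);r=r*R.from_rotvec(rv/N)
    for i in range(0,N,5):print([[float(a)+0. for a in x] for x in rows[i:i+5]])
E
python3 -c "
from h import *
plan((586.7,3.3,175),0.40)"
```

```text
t 0.62 pos [624.2 202.1 250.1] yaw -0.007 tilt [-0.006 -0.001] D [ -37.5 -198.8  -75.1] rv [-0.006 -0.001 -0.407] w 87.5 F [ 0.  -0.3 -0.8] q6 0.3
[[-33.2, -5.9, 12.6, -0.001, 0.0, -0.068], [-32.7, -8.2, 12.6, -0.001, 0.0, -0.068], [-32.1, -10.4, 12.6, -0.001, 0.0, -0.068], [-31.3, -12.6, 12.6, -0.001, 0.0, -0.068], [-30.4, -14.7, 12.5, -0.001, 0.0, -0.068]]
[[-29.3, -16.7, 12.5, -0.001, 0.0, -0.068]]
```

move_arm(deltas=[[-33,-6,12.5,0,0,-0.068],[-33,-8,12.5,0,0,-0.068],[-32,-10.5,12.5,0,0,-0.068],[-31.5,-12.5,12.5,0,0,-0.068],[-30.5,-14.5,12.5,0,0,-0.068]])

```text
t: 1.03
ee_pos: [595.2, 38.5, 186.6]
orientation: [-1.785, -2.583, -0.001]
ft_force: [0.4, -0.2, 0.3]
width: 87.9
```

```bash
python3 -c "
from h import *
plan((586.7,3.3,165),0.40)"
```

```text
t 1.03 pos [595.2  38.5 186.6] yaw 0.362 tilt [-0.001  0.001] D [ -8.5 -35.2 -21.6] rv [-0.    -0.001 -0.038] w 87.9 F [ 0.4 -0.2  0.3] q6 -0.32
[[-15.0, -10.2, 10.8, 0.0, -0.001, -0.019], [-14.8, -10.5, 10.8, 0.0, -0.001, -0.019]]
```

move_arm(deltas=[[-15,-10,11,0,0,-0.019],[-15,-10.5,11,0,0,-0.019],[0,0,0,0,0,0]])

```text
t: 1.28
ee_pos: [581.7, -6.2, 160.1]
orientation: [-1.732, -2.613, 0.008]
ft_force: [-0.1, 0.6, 0.0]
width: 87.9
```

```bash
python3 -c "
from h import *
plan((586.7,3.3,131.8),0.40)
d=shot('scene','s2')
cv2.imwrite('pics/s2z.png',cv2.resize(d['frame'][130:260,190:330],None,fx=5,fy=5,interpolation=cv2.INTER_CUBIC)[:,:,::-1])
"
```

```text
t 1.28 pos [581.7  -6.2 160.1] yaw 0.4 tilt [-0.008 -0.001] D [  5.    9.5 -28.3] rv [-0.008 -0.003 -0.   ] w 87.9 F [-0.1  0.6  0. ] q6 -0.43
[[6.8, 8.5, 28.2, -0.008, -0.003, 0.0]]
```

View pics/s2z.png

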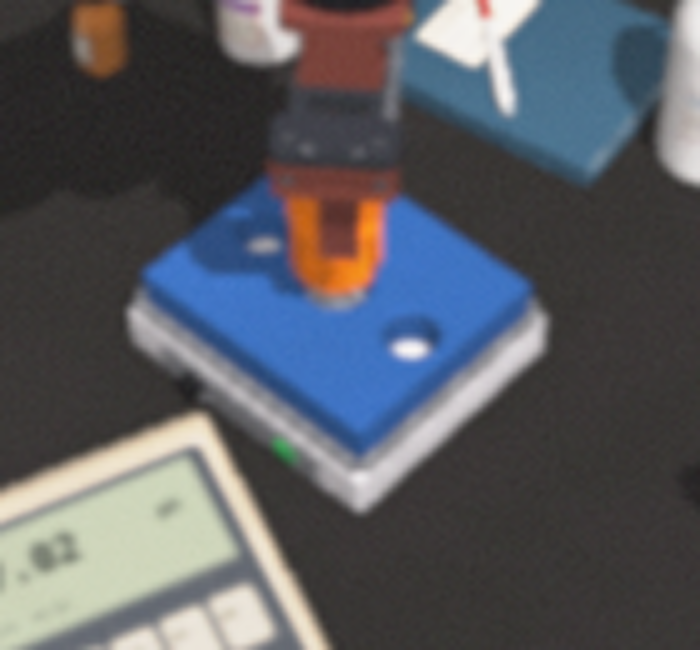

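move_arm(deltas=[[6.5,8.5,0,-0.008,-0.003,0],[0,0,0,0,0,0],[0,0,0,0,0,0]])

```text
t: 1.58
ee_pos: [589.6, 5.8, 162.1]
orientation: [1.739, 2.613, 0.005]
ft_force: [-0.4, -0.5, -0.4]
width: 87.5
```

```bash
python3 -c "
from h import *
plan((586.7,3.3,131.8),0.40)"
```

```text
t 1.58 pos [589.6   5.8 162.1] yaw 0.396 tilt [0.004 0.001] D [ -2.9  -2.5 -30.3] rv [ 0.004  0.001 -0.004] w 87.5 F [-0.4 -0.5 -0.4] q6 -0.41
[[-1.2, -3.8, 30.3, 0.004, 0.001, -0.004]]
```

move_arm(deltas=[[-0.5,-1.5,12,0,0,0],[-0.3,-0.8,8,0,0,0],[0,0,3,0,0,0],[0,0,0,0,0,0]])

```text
t: 1.92
ee_pos: [589.3, 7.5, 138.2]
orientation: [1.732, 2.615, 0.008]
ft_force: [-0.2, 0.2, 0.3]
width: 88.0
```

```bash
python3 -c "
from h import *
plan((586.7,3.3,131.8),0.40)"
```

```text
t 1.92 pos [589.3   7.5 138.2] yaw 0.401 tilt [0.007 0.001] D [-2.6 -4.2 -6.4] rv [0.007 0.002 0.001] w 88.0 F [-0.2  0.2  0.3] q6 -0.41
[[-2.9, -4.1, 6.4, 0.007, 0.002, 0.001]]
```

move_arm(deltas=[[-2,-3,4,0.004,0,0],[-0.5,-0.5,1.5,0,0,0],[0,0,0,0,0,0]])

```text
t: 2.17
ee_pos: [586.5, 4.0, 131.5]
orientation: [1.733, 2.618, 0.001]
ft_force: [0.6, -0.1, 0.2]
width: 87.4
```

```bash
python3 -c "
from h import *
plan((586.7,3.3,131.8),0.40)"
```

```text
t 2.17 pos [586.5   4.  131.5] yaw 0.402 tilt [ 0.002 -0.001] D [ 0.2 -0.7  0.3] rv [0.001 0.001 0.002] w 87.4 F [ 0.6 -0.1  0.2] q6 -0.41
[[-0.7, -0.1, -0.3, 0.001, 0.001, 0.002]]
```

move_arm(deltas=[[0,0,0,0,0,0],[0,0,0,0,0,0],[0,0,0,0,0,0],[0,0,0,0,0,0],[0,0,0,0,0,0]], hand=1)

```text
t: 2.58
ee_pos: [586.8, 3.5, 132.0]
orientation: [1.733, 2.617, 0.002]
ft_force: [0.0, -0.0, -0.2]
width: 57.7
```

```bash
python3 -c "
from h import *
plan((586.7,3.3,131.8),0.40)"
```

```text
t 2.58 pos [586.8   3.5 132. ] yaw 0.401 tilt [ 0.003 -0.001] D [-0.1 -0.2 -0.2] rv [0.002 0.002 0.001] w 57.7 F [ 0.  -0.  -0.2] q6 -0.41
[[-0.1, -0.2, 0.2, 0.002, 0.002, 0.001]]
```

Fingers close at ~75 mm/s; wait on.

move_arm(deltas=[[0,0,0,0,0,0],[0,0,0,0,0,0],[0,0,0,0,0,0],[0,0,0,0,0,0],[0,0,0,0,0,0]])

```text
t: 3.0
ee_pos: [587.1, 3.5, 132.4]
orientation: [1.733, 2.616, 0.002]
ft_force: [-0.8, 0.5, -0.3]
width: 24.7
```

move_arm(deltas=[[0,0,0,0,0,0],[0,0,0,0,0,0],[0,0,0,0,0,0]])

```text
t: 3.25
ee_pos: [587.6, 3.5, 132.5]
orientation: [1.733, 2.616, 0.003]
ft_force: [1.0, 0.4, -0.8]
width: 13.9
```

```bash
python3 -c "
from h import *
plan((586.7,3.3,131.8),0.40)
d=shot('top','t3')
cv2.imwrite('pics/t3z.png',cv2.resize(d['frame'][130:230,200:320],None,fx=5,fy=5,interpolation=cv2.INTER_CUBIC)[:,:,::-1])
"
```

```text
t 3.25 pos [587.6   3.5 132.5] yaw 0.401 tilt [ 0.005 -0.001] D [-0.9 -0.2 -0.7] rv [0.004 0.002 0.001] w 13.9 F [ 1.   0.4 -0.8] q6 -0.41
[[0.1, -0.9, 0.7, 0.004, 0.002, 0.001]]
```

move_arm(deltas=[[0,-0.5,0.5,0.002,0.001,-0.06],[0,0,0.3,0,0,-0.09],[0,0,0.2,0,0,-0.09],[0,0,0.2,0,0,-0.09],[0,0,0.2,0,0,-0.09]])

```text
t: 3.72
ee_pos: [587.8, 3.4, 132.2]
orientation: [1.127, 2.929, 0.002]
ft_force: [-0.1, 0.4, 1.1]
width: 14.1
```

```bash
python3 -c "
from h import *
plan((587,3.5,132),1.68)
print(ctrl.get_obs()['moment'])"
```

```text
t 3.72 pos [587.8   3.4 132.2] yaw 0.836 tilt [ 0.004 -0.   ] D [-0.8  0.1 -0.2] rv [ 0.001  0.004 -0.844] w 14.1 F [-0.1  0.4  1.1] q6 -0.85
[[0.1, -0.1, 0.0, 0.0, 0.0, -0.105], [0.1, -0.1, 0.0, 0.0, 0.0, -0.105], [0.1, 0.0, 0.0, 0.0, 0.0, -0.105], [0.1, 0.0, 0.0, 0.0, 0.0, -0.105], [0.1, 0.0, 0.0, 0.0, 0.0, -0.105]]
[[0.1, 0.0, 0.0, 0.0, 0.0, -0.105], [0.1, 0.0, 0.0, 0.0, 0.0, -0.105], [0.1, 0.0, 0.0, 0.0, 0.0, -0.105]]
[ 0.06649973 -0.06566201 -0.04088025]
```

Smooth, low forces. Continue.

move_arm(deltas=[[0.1,0,0.1,0,0,-0.1],[0.1,0,0.1,0,0,-0.1],[0.1,0,0.1,0,0,-0.1],[0.1,0,0.1,0,0,-0.1],[0.1,0,0.1,0,0,-0.1]])

```text
t: 4.13
ee_pos: [588.3, 3.7, 132.3]
orientation: [0.328, 3.119, 0.0]
ft_force: [0.6, 0.8, 0.1]
width: 13.2
```

```bash
python3 -c "
from h import *
plan((587,3.5,132),1.68)
print(ctrl.get_obs()['moment'])"
```

```text
t 4.13 pos [588.3   3.7 132.3] yaw 1.361 tilt [ 0.006 -0.   ] D [-1.3 -0.2 -0.3] rv [-0.     0.006 -0.319] w 13.2 F [0.6 0.8 0.1] q6 -1.37
[[0.4, -0.1, 0.1, 0.0, 0.002, -0.106], [0.4, -0.1, 0.1, 0.0, 0.002, -0.106], [0.4, -0.1, 0.1, 0.0, 0.002, -0.106]]
[ 0.05101824 -0.19478435 -0.06915134]
```

move_arm(deltas=[[0.3,0,0.2,0,0.002,-0.1],[0.3,0,0.1,0,0.002,-0.09],[0.2,0,0.1,0,0,-0.05],[0,0,0.1,0,0,-0.02]])

```text
t: 4.47
ee_pos: [588.6, 3.9, 132.1]
orientation: [-0.106, 3.136, 0.001]
ft_force: [-0.4, -0.6, 0.1]
width: 13.9
```

```bash
python3 -c "
from h import *
plan((587,3.5,132),1.68)
print(ctrl.get_obs()['moment'])"
```

```text
t 4.47 pos [588.6   3.9 132.1] yaw 1.639 tilt [0.004 0.   ] D [-1.6 -0.4 -0.1] rv [ 0.     0.004 -0.041] w 13.9 F [-0.4 -0.6  0.1] q6 -1.65
[[1.6, -0.3, 0.1, 0.0, 0.004, -0.041]]
[ 0.127601   -0.1137734  -0.02623103]
```

move_arm(deltas=[[0.5,0,0,0,0.003,-0.02],[0,0,0,0,0,0],[0,0,0,0,0,0],[0,0,0,0,0,0]], hand=0.2)

```text
t: 4.8
ee_pos: [587.5, 3.9, 132.0]
orientation: [0.136, -3.138, -0.0]
ft_force: [-0.2, -0.7, -0.8]
width: 34.4
```

```bash
python3 -c "
from h import *
plan((587,3.5,123),1.68)
d=shot('scene','s4')
cv2.imwrite('pics/s4z.png',cv2.resize(d['frame'][130:260,190:330],None,fx=5,fy=5,interpolation=cv2.INTER_CUBIC)[:,:,::-1])
"
```

```text
t 4.8 pos [587.5   3.9 132. ] yaw 1.657 tilt [-0.001  0.   ] D [-0.5 -0.4 -9. ] rv [ 0.    -0.001 -0.023] w 34.4 F [-0.2 -0.7 -0.8] q6 -1.67
[[0.5, -0.3, 9.0, 0.0, -0.001, -0.023]]
```

View pics/s4z.png

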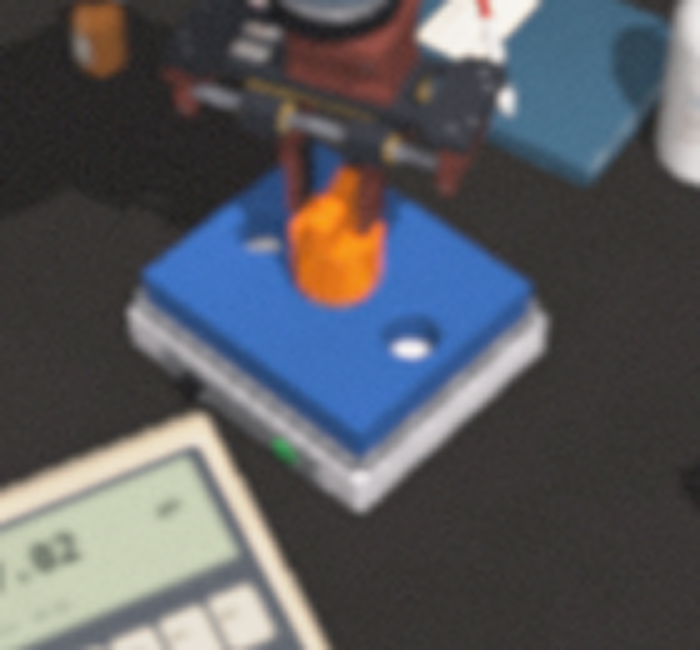

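```bash
python3 - <<'E'
from h import *
for fn in('scene1','s4'):
    d=load(fn);P=cloud(d);H,S,V=cv2.split(cv2.cvtColor(d['frame'],cv2.COLOR_RGB2HSV));H=H.astype(int)
    o=(H>8)&(H<20)&(S>170)&(abs(P[...,0]-588)<40)&(abs(P[...,1]-3)<40)&(P[...,2]>72)
    v,u=np.nonzero(o);print(fn,o.sum(),np.percentile(P[o][:,2],[2,10,50,90,98]).round(1),v.min(),v.max())
E
```

```text
scene1 340 [ 94.7 102.6 128.9 155.1 157.8] 166 187
s4 309 [ 86.4  93.6 120.3 147.4 160.8] 164 189
```

move_arm(deltas=[[0.3,-0.2,5,0,0,-0.01],[0.2,-0.1,2.8,0,0,0],[0,0,0.5,0,0,0]], hand=1)

```text
t: 5.1
ee_pos: [587.0, 3.5, 123.1]
orientation: [0.152, -3.138, -0.0]
ft_force: [0.1, 0.4, 0.5]
width: 18.2
```

```bash
python3 -c "
from h import *
plan((587,3.5,123.2),1.68)
"
```

```text
t 5.1 pos [587.    3.5 123.1] yaw 1.668 tilt [-0.  0.] D [-0.   0.   0.1] rv [ 0.    -0.    -0.012] w 18.2 F [0.1 0.4 0.5] q6 -1.68
[[0.0, 0.0, -0.1, 0.0, 0.0, -0.012]]
```

move_arm(deltas=[[0,0,0.1,0,0,0],[0,0,0.1,0,0,0],[0,0,0.1,0,0,0.05],[0,0,0.5,0,0,0.09],[0,0,0.5,0,0,0.09]])

```text
t: 5.52
ee_pos: [586.5, 4.0, 121.6]
orientation: [-0.22, -3.132, -0.001]
ft_force: [0.6, 1.8, 1.5]
width: 14.1
```

```bash
python3 -c "
from h import *
plan((587,3.5,113.9),-0.2)
print(ctrl.get_obs()['moment'])"
```

```text
t 5.52 pos [586.5   4.  121.6] yaw 1.431 tilt [-0.002  0.001] D [ 0.5 -0.5 -7.7] rv [-1.000e-03 -2.000e-03  1.631e+00] w 14.1 F [0.6 1.8 1.5] q6 -1.45
[[0.0, 0.0, 0.5, 0.0, 0.0, 0.116], [0.0, 0.0, 0.5, 0.0, 0.0, 0.116], [-0.1, 0.0, 0.5, 0.0, 0.0, 0.116], [-0.1, 0.0, 0.5, 0.0, 0.0, 0.116], [-0.1, 0.0, 0.5, 0.0, 0.0, 0.116]]
[[-0.1, 0.0, 0.5, 0.0, 0.0, 0.116], [-0.1, 0.0, 0.5, 0.0, 0.0, 0.116], [-0.1, 0.0, 0.5, 0.0, 0.0, 0.116], [-0.1, 0.0, 0.5, 0.0, 0.0, 0.116], [0.0, 0.0, 0.5, 0.0, 0.0, 0.116]]
[[0.0, 0.0, 0.5, 0.0, 0.0, 0.116], [0.0, 0.0, 0.5, 0.0, 0.0, 0.116], [0.0, 0.0, 0.5, 0.0, 0.0, 0.116], [0.0, 0.0, 0.5, 0.0, 0.0, 0.116]]
[0.28447932 0.04573748 0.01147455]
```

move_arm(deltas=[[0,0,0.4,0,0,0.1],[0,0,0.5,0,0,0.1],[-0.1,0,0.5,0,0,0.1],[-0.1,0,0.5,0,0,0.1],[-0.1,0,0.5,0,0,0.1]])

```text
t: 5.93
ee_pos: [586.5, 4.8, 119.0]
orientation: [-1.026, -2.967, -0.002]
ft_force: [-0.3, 1.1, 1.1]
width: 13.8
```

```bash
python3 -c "
from h import *
plan((587,3.5,113.9),-0.2)
print(ctrl.get_obs()['moment'])"
```

```text
t 5.93 pos [586.5   4.8 119. ] yaw 0.905 tilt [-0.002  0.002] D [ 0.5 -1.3 -5.1] rv [-1.000e-03 -3.000e-03  1.105e+00] w 13.8 F [-0.3  1.1  1.1] q6 -0.92
[[-0.1, -0.1, 0.5, 0.0, 0.0, 0.11], [-0.1, -0.1, 0.5, 0.0, 0.0, 0.11], [-0.1, 0.0, 0.5, 0.0, 0.0, 0.11], [-0.1, 0.0, 0.5, 0.0, 0.0, 0.11], [-0.1, 0.0, 0.5, 0.0, 0.0, 0.11]]
[[-0.1, 0.0, 0.5, 0.0, 0.0, 0.11], [-0.1, 0.0, 0.5, 0.0, 0.0, 0.11], [-0.1, 0.0, 0.5, 0.0, 0.0, 0.11], [-0.1, 0.0, 0.5, 0.0, 0.0, 0.11], [-0.1, 0.1, 0.5, 0.0, 0.0, 0.11]]
[ 0.26516361 -0.02854158 -0.04446007]
```

move_arm(deltas=[[-0.1,-0.2,0.5,0,0,0.1],[-0.1,-0.2,0.5,0,0,0.1],[-0.2,-0.1,0.5,0,0,0.1],[-0.2,0,0.5,0,0,0.1],[-0.2,0,0.5,0,0,0.1]])

```text
t: 6.35
ee_pos: [587.0, 5.3, 116.4]
orientation: [-1.762, -2.596, -0.005]
ft_force: [0.3, 0.7, 0.2]
width: 13.7
```

```bash
python3 -c "
from h import *
plan((587,3.5,113.9),-0.2)
print(ctrl.get_obs()['moment'])"
```

```text
t 6.35 pos [587.    5.3 116.4] yaw 0.378 tilt [-0.001  0.005] D [-0.  -1.8 -2.5] rv [-0.001 -0.005  0.578] w 13.7 F [0.3 0.7 0.2] q6 -0.4
[[-0.3, -0.1, 0.5, 0.0, -0.001, 0.116], [-0.3, -0.1, 0.5, 0.0, -0.001, 0.116], [-0.4, -0.1, 0.5, 0.0, -0.001, 0.116], [-0.4, 0.0, 0.5, 0.0, -0.001, 0.116], [-0.4, 0.0, 0.5, 0.0, -0.001, 0.116]]
[ 0.2208591  -0.06504009  0.0214108 ]
```

move_arm(deltas=[[-0.4,0,0.5,0,-0.002,0.1],[-0.4,0,0.5,0,-0.002,0.1],[-0.4,0,0.5,0,0,0.09],[-0.4,0,0.4,0,0,0.08],[-0.2,0,0.3,0,0,0.06]])

```text
t: 6.77
ee_pos: [588.1, 5.4, 114.5]
orientation: [-2.305, -2.133, -0.005]
ft_force: [0.1, -0.2, 2.4]
width: 14.2
```

```bash
python3 -c "
from h import *
plan((587,3.5,113.9),-0.2)
print(ctrl.get_obs()['moment'])"
```

```text
t 6.77 pos [588.1   5.4 114.5] yaw -0.077 tilt [0.001 0.003] D [-1.1 -1.9 -0.6] rv [ 0.001 -0.003  0.123] w 14.2 F [ 0.1 -0.2  2.4] q6 0.06
[[-1.0, -0.5, 0.3, 0.0, -0.002, 0.061], [-1.0, -0.4, 0.3, 0.0, -0.002, 0.061]]
[-0.08486235 -0.11827333  0.09565475]
```

move_arm(deltas=[[-0.4,-0.3,0.4,0,-0.001,0.07],[-0.2,-0.2,0.4,0,0,0.07],[0,0,0.3,0,0,0.07]])

```text
t: 7.02
ee_pos: [588.5, 5.9, 114.6]
orientation: [-2.525, -1.868, -0.007]
ft_force: [-2.1, 1.2, 3.2]
width: 13.8
```

```bash
python3 -c "
from h import *
plan((587,3.5,113.9),-0.2)
print(ctrl.get_obs()['moment'])"
```

```text
t 7.02 pos [588.5   5.9 114.6] yaw -0.297 tilt [0.003 0.003] D [-1.5 -2.4 -0.7] rv [ 0.002 -0.004 -0.097] w 13.8 F [-2.1  1.2  3.2] q6 0.28
[[-2.8, -0.7, 0.7, 0.002, -0.004, -0.097]]
[0.34657272 0.32550722 0.65439411]
```

move_arm(deltas=[[-0.5,-0.2,0.2,0,0,0.06],[-0.3,0,0.2,0,0,0.06]])

```text
t: 7.18
ee_pos: [588.4, 5.5, 114.6]
orientation: [2.635, 1.71, 0.007]
ft_force: [-1.2, -0.9, 1.7]
width: 15.6
```

```bash
python3 -c "
from h import *
plan((587,3.5,113.9),-0.2)
print(ctrl.get_obs()['moment'])"
```

```text
t 7.18 pos [588.4   5.5 114.6] yaw -0.42 tilt [0.004 0.002] D [-1.4 -2.  -0.7] rv [ 0.003 -0.004 -0.22 ] w 15.6 F [-1.2 -0.9  1.7] q6 0.41
[[-1.2, -0.2, 0.3, 0.001, -0.002, -0.11], [-1.2, -0.3, 0.4, 0.001, -0.002, -0.11]]
[-0.20221158  0.13124599  0.91476726]
```

move_arm(deltas=[[0,0,0,0,0,0],[0,0,0,0,0,0],[0,0,0,0,0,0],[0,0,0,0,0,0]], hand=-0.4)

```text
t: 7.52
ee_pos: [588.4, 5.6, 114.6]
orientation: [2.634, 1.712, 0.007]
ft_force: [0.2, 0.2, 0.3]
width: 38.5
```

move_arm(deltas=[[0,0,-10,0,0,0],[0,0,-25,0,0,0],[0,0,-40,0,0,0],[20,0,-40,0,0,0],[38,0,-15,0,0,0]])

```text
t: 7.93
ee_pos: [606.0, 54.3, 245.1]
orientation: [-2.63, -1.705, 0.012]
ft_force: [2.0, -0.2, -0.4]
width: 61.4
```

move_arm(deltas=[[40,0,0,0,0,0],[40,0,0,0,0,0],[40,0,0,0,0,0],[40,0,0,0,0,0]], hand=-1)

```text
t: 8.27
ee_pos: [676.6, 204.3, 258.2]
orientation: [-2.638, -1.704, -0.01]
ft_force: [1.6, 0.9, 0.1]
width: 84.1
```

```bash
cat > m.py <<'E'
from h import *
import sys
fn=sys.argv[1];d=shot('top',fn);s=shot('scene',fn+'s')
i=ortho(d,136,527,647,-57,63,3);j=ortho(d,70,487,687,-97,103,1.8)
cv2.imwrite('pics/or'+fn+'.png',np.vstack([np.hstack([i,j]),cv2.resize(s['frame'][110:290,120:420],(720,432),interpolation=cv2.INTER_CUBIC)])[:,:,::-1])
j=ortho(d,70,487,687,-97,103,4)
H,S,V=cv2.split(cv2.cvtColor(j,cv2.COLOR_RGB2HSV));H=H.astype(int)
m=((abs(H-112)<12)&(S>130)).astype(np.uint8)
cn,_=cv2.findContours(m,cv2.RETR_CCOMP,cv2.CHAIN_APPROX_NONE)
for c in cn:
    if cv2.contourArea(c)>1200:
        e=cv2.fitEllipse(c);r=cv2.minAreaRect(c)
        f=lambda p:(687-p[1]/4,103-p[0]/4)
        print(cv2.contourArea(c)/16,'ell',np.round(f(e[0]),1),np.array(e[1])/4,'rect',np.round(f(r[0]),1),np.array(r[1])/4,r[2])
for d in(d,s):
    P=cloud(d);H,S,V=cv2.split(cv2.cvtColor(d['frame'],cv2.COLOR_RGB2HSV));H=H.astype(int)
    o=(H>8)&(H<20)&(S>170)&(abs(P[...,0]-588)<40)&(abs(P[...,1]-3)<40)&(P[...,2]>72)
    q=P[o];print('nut',o.sum(),np.percentile(q[:,2],[2,10,50,90,98]).round(1))
    for nm,mm in(('blue',(abs(H-108)<14)&(S>120)),('yellow',(H>20)&(H<32)&(S>120)),('red',((H<6)|(H>174))&(S>150)&(P[...,1]<-140))):
        mm=mm&(P[...,2]>95)&(P[...,2]<165)&(P[...,0]>400)&(P[...,0]<800)&(abs(P[...,1])<400)
        if mm.sum()>4:
            q=P[mm];print('  ',nm,mm.sum(),q.min(0).round(),q.max(0).round(),q.mean(0).round(1))
E
python3 m.py m5; python3 -c "
from h import *
plan((542,249,200),-0.265)"
```

```text
26100.6875 ell [586.4   3.3] [175.41140747 206.88754272] rect [586.5   3.7] [175.8175354  152.54402161] 15.074849128723145
840.96875 ell [569.4 -54.1] [31.13574219 34.52429199] rect [569.5 -54. ] [33.77578354 31.92324257] 41.423667907714844
871.25 ell [600.7  60.4] [32.24157333 34.80560303] rect [600.9  59.7] [33.16324234 34.81733704] 40.60129928588867
3026.625 ell [592.3   3.7] [60.668293   63.99779129] rect [591.8   2.5] [63.24692154 61.53299332] 84.95755004882812
nut 246 [ 86.  107.5 114.2 139.6 142. ]
   blue 92 [ 549. -304.  102.] [ 576. -272.  118.] [ 561.9 -287.1  112.3]
   red 104 [ 498. -376.  100.] [ 528. -343.  120.] [ 512.4 -357.9  111.6]
nut 308 [ 79.1  87.7 111.6 137.9 140.6]
   blue 106 [ 549. -302.  100.] [ 577. -271.  119.] [ 562.  -287.2  111.5]
   yellow 73 [530. 234. 103.] [558. 266. 119.] [541.8 248.7 111.8]
   red 132 [ 497. -373.   96.] [ 530. -342.  118.] [ 511.2 -357.8  110.5]
t 8.37 pos [677.6 208.  257.6] yaw -0.419 tilt [0.006 0.006] D [-135.6   41.   -57.6] rv [ 0.003 -0.008 -0.154] w 87.6 F [-0.3 -0.5  0.2] q6 0.7
[[-4.6, -35.2, 14.3, 0.001, -0.002, -0.039], [-3.2, -35.3, 14.3, 0.001, -0.002, -0.039], [-1.8, -35.4, 14.3, 0.001, -0.002, -0.039], [-0.4, -35.4, 14.4, 0.001, -0.002, -0.039]]
```

View pics/orm5.png

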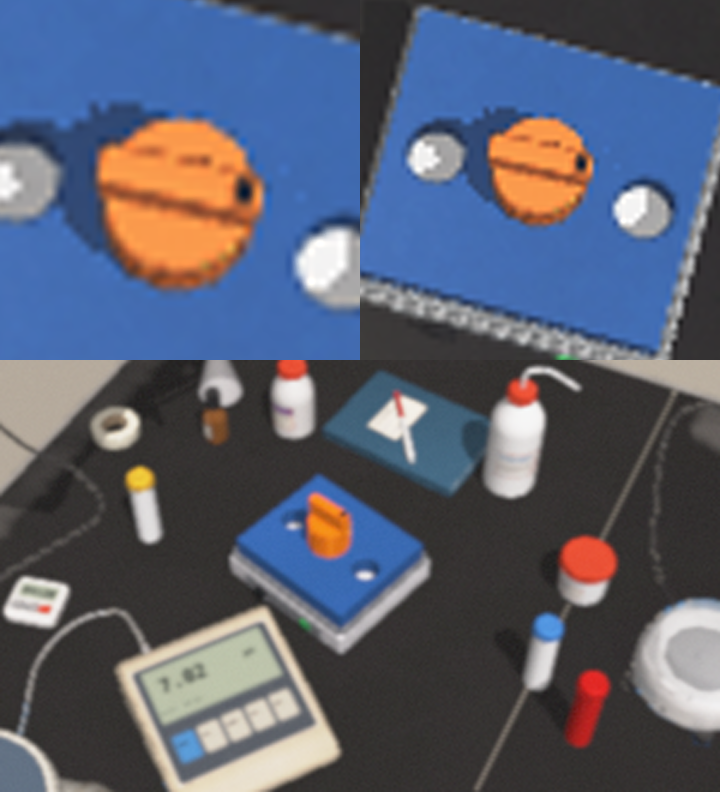

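move_arm(deltas=[[-4,-30,13,0,-0.004,-0.05],[-3,-35,14,0,-0.003,-0.05],[-1.5,-33,14,0,0,-0.04],[-0.5,-22,10,0,0,-0.015],[0,-8,6,0,0,0]])

```text
t: 8.78
ee_pos: [552.6, 243.6, 201.1]
orientation: [2.481, 1.919, 0.011]
ft_force: [0.8, 0.9, 0.4]
width: 88.0
```

```bash
python3 -c "
from h import *
plan((541.5,249.2,130),-0.265)"
```

```text
t 8.78 pos [552.6 243.6 201.1] yaw -0.254 tilt [0.009 0.   ] D [-11.1   5.6 -71.1] rv [ 0.009 -0.002  0.011] w 88.0 F [0.8 0.9 0.4] q6 0.65
[[1.2, -6.4, 35.5, 0.004, -0.001, 0.005], [1.3, -6.3, 35.5, 0.004, -0.001, 0.005]]
```

move_arm(deltas=[[1,-5,25,0.004,0,0.005],[0.8,-3,25,0.003,0,0],[0,-1,14,0,0,0],[0,0,3,0,0,0],[0,0,0,0,0,0]])

```text
t: 9.2
ee_pos: [544.7, 246.6, 134.8]
orientation: [2.489, 1.914, 0.009]
ft_force: [-0.9, -0.4, 0.6]
width: 88.1
```

```bash
python3 -c "
from h import *
plan((541.5,249.2,52),-0.265)"
```

```text
t 9.2 pos [544.7 246.6 134.8] yaw -0.26 tilt [0.005 0.002] D [ -3.2   2.6 -82.8] rv [ 0.004 -0.004  0.005] w 88.1 F [-0.9 -0.4  0.6] q6 0.66
[[0.5, -1.4, 27.6, 0.001, -0.001, 0.002], [0.5, -1.3, 27.6, 0.001, -0.001, 0.002], [0.5, -1.3, 27.6, 0.001, -0.001, 0.002]]
```

move_arm(deltas=[[1,-2,15,0.002,-0.002,0.002],[0.8,-1.2,24,0.001,-0.001,0.002],[0.3,-0.5,24,0,0,0],[0,0,11,0,0,0],[0,0,3,0,0,0]])

```text
t: 9.62
ee_pos: [548.6, 250.5, 59.3]
orientation: [2.495, 1.903, 0.02]
ft_force: [-0.3, -0.3, 0.6]
width: 87.7
```

```bash
python3 -c "
from h import *
plan((541.5,249.2,52),-0.265)"
```

```text
t 9.62 pos [548.6 250.5  59.3] yaw -0.267 tilt [0.012 0.005] D [-7.1 -1.3 -7.3] rv [ 0.011 -0.008 -0.002] w 87.7 F [-0.3 -0.3  0.6] q6 0.68
[[-3.2, -6.6, 7.2, 0.011, -0.008, -0.002]]
```

move_arm(deltas=[[-2,-4,4.5,0.008,-0.006,-0.001],[-0.8,-1.5,1.5,0.002,-0.001,0],[0,0,0,0,0,0]])

```text
t: 9.87
ee_pos: [543.1, 249.1, 53.2]
orientation: [-2.497, -1.906, -0.0]
ft_force: [-0.4, 0.0, 0.6]
width: 87.6
```

```bash
python3 -c "
from h import *
plan((541.5,249.2,52),-0.265)"
```

```text
t 9.87 pos [543.1 249.1  53.2] yaw -0.267 tilt [0. 0.] D [-1.6  0.1 -1.2] rv [ 0.    -0.    -0.002] w 87.6 F [-0.4  0.   0.6] q6 0.68
[[-0.3, -1.5, 1.2, 0.0, 0.0, -0.002]]
```

Good. Close (88→29 takes ~0.8 s).

move_arm(deltas=[[-0.2,-1,0.5,0,0,0],[0,0,0.1,0,0,0],[0,0,0.1,0,0,0],[0,0,0.1,0,0,0],[0,0,0.1,0,0,0]], hand=1)

```text
t: 10.28
ee_pos: [543.9, 250.1, 55.7]
orientation: [2.496, 1.905, 0.009]
ft_force: [-0.3, -0.2, 0.4]
width: 58.4
```

move_arm(deltas=[[0,0,0.1,0,0,0],[0,0,0.1,0,0,0],[0,0,0.1,0,0,0],[0,0,0.1,0,0,0],[0,0,0.1,0,0,0]])

```text
t: 10.7
ee_pos: [544.3, 250.4, 55.8]
orientation: [2.496, 1.905, 0.01]
ft_force: [-1.7, 0.1, 3.3]
width: 28.6
```

```bash
python3 -c "
from h import *
plan((541.5,249.2,152),-0.265)"
```

```text
t 10.7 pos [544.3 250.4  55.8] yaw -0.267 tilt [0.006 0.003] D [-2.8 -1.2 96.2] rv [ 0.005 -0.004 -0.002] w 28.6 F [-1.7  0.1  3.3] q6 0.68
[[-0.5, -0.6, -32.1, 0.002, -0.001, -0.001], [-0.5, -0.7, -32.1, 0.002, -0.001, -0.001], [-0.6, -0.7, -32.1, 0.002, -0.001, -0.001]]
```

move_arm(deltas=[[0,0,-10,0,0,0],[0,0,-25,0,0,0],[0,0,-35,0,0,0],[0,0,-25,0,0,0],[0,0,-5,0,0,0]])

```text
t: 11.12
ee_pos: [541.4, 249.0, 158.2]
orientation: [-2.497, -1.906, 0.002]
ft_force: [0.4, 0.0, -0.4]
width: 28.3
```

```bash
python3 -c "
from h import *
plan((601.6,66,160),-0.265)
d=shot('scene','s6');t=shot('top','t6')
a=cv2.resize(d['frame'][100:220,130:260],None,fx=3,fy=3,interpolation=cv2.INTER_CUBIC);b=cv2.resize(t['frame'][130:250,130:260],None,fx=3,fy=3,interpolation=cv2.INTER_CUBIC)
cv2.imwrite('pics/s6z.png',np.hstack([a,b])[:,:,::-1])
"
```

```text
t 11.12 pos [541.4 249.  158.2] yaw -0.267 tilt [-0.001 -0.   ] D [  60.2 -183.     1.8] rv [-0.001  0.001 -0.002] w 28.3 F [ 0.4  0.  -0.4] q6 0.68
[[-32.1, 21.3, -0.4, 0.0, 0.0, 0.0], [-32.1, 21.2, -0.4, 0.0, 0.0, 0.0], [-32.2, 21.2, -0.4, 0.0, 0.0, 0.0], [-32.2, 21.2, -0.4, 0.0, 0.0, 0.0], [-32.2, 21.2, -0.4, 0.0, 0.0, 0.0]]
```

View pics/s6z.png

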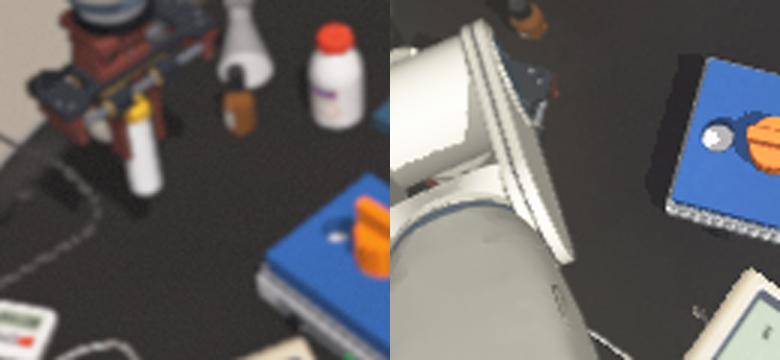

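```bash
cat >> h.py <<'E'
from scipy.optimize import least_squares
def fitcyl(q,x0,r=14.5,tilt=True):
    zc=q[:,2].mean()
    def f(a):
        d=q-np.array([a[0],a[1],zc]);u=np.array([a[2] if tilt else 0,a[3] if tilt else 0,1]);u/=np.linalg.norm(u)
        return np.linalg.norm(np.cross(d,u),axis=1)-r
    s=least_squares(f,[x0[0],x0[1],0,0],loss='soft_l1',f_scale=1.);return s.x,zc,np.abs(s.fun).mean()
def tube(fn,cx,cy,z0,z1,tilt=True,rad=24):
    d=load(fn);P=cloud(d);H,S,V=cv2.split(cv2.cvtColor(d['frame'],cv2.COLOR_RGB2HSV))
    m=(S<60)&(V>110)&(np.hypot(P[...,0]-cx,P[...,1]-cy)<rad)&(P[...,2]>z0)&(P[...,2]<z1)
    q=P[m];a,zc,e=fitcyl(q,(cx,cy),tilt=tilt);print(fn,m.sum(),'axis',a.round(3),'zc',zc.round(1),'res',e.round(2));return a,zc
E
python3 - <<'E'
from h import *
tube('scene1',541.5,249.2,8,88);tube('scene1',541.5,249.2,8,88,False)
tube('scene0',541.5,249.2,8,88,False)
tube('scene1',562.2,-287,8,88);tube('scene1',562.2,-287,8,88,False);tube('top1',562.2,-287,8,88,False)
tube('s6',541.5,248.5,108,152);tube('s6',541.5,248.5,108,152,False)
E
```

```text
scene1 165 axis [ 5.44352e+02  2.51865e+02 -3.00000e-03 -0.00000e+00] zc 49.3 res 1.4Traceback (most recent call last):
  File "<stdin>", line 2, in <module>
  File "h.py", line 50, in tube
    q=P[m];a,zc,e=fitcyl(q,(cx,cy),tilt=tilt);print(fn,m.sum(),'axis',a.round(3),'zc',zc.round(1),'res',e.round(2));return a,zc
                  ~~~~~~^^^^^^^^^^^^^^^^^^^^^
  File "h.py", line 46, in fitcyl
    s=least_squares(f,[x0[0],x0[1],0,0],loss='soft_l1',f_scale=1.);return s.x,zc,np.abs(s.fun).mean()
    return func(*args, **kwargs)
    vector_fun = VectorFunction(
        fun_wrapped,
    ...<6 lines>...
        workers=workers
    )
    self._update_fun()
    ~~~~~~~~~~~~~~~~^^
    self.f = self.fun_wrapped(xp_copy(self.x))
             ~~~~~~~~~~~~~~~~^^^^^^^^^^^^^^^^^
    return np.atleast_1d(self.fun(x))
                         ~~~~~~~~^^^
    return self.f(x, *self.args, **self.kwargs)
           ~~~~~~^^^^^^^^^^^^^^^^^^^^^^^^^^^^^^
  File "h.py", line 44, in f
    d=q-np.array([a[0],a[1],zc]);u=np.array([a[2] if tilt else 0,a[3] if tilt else 0,1]);u/=np.linalg.norm(u)
                                                                                         ^^^^^^^^^^^^^^^^^^^^
numpy._core._exceptions._UFuncOutputCastingError: Cannot cast ufunc 'divide' output from dtype('float64') to dtype('int64') with casting rule 'same_kind'
```

```bash
sed -i 's/else 0,1\])/else 0,1.])/' h.py
python3 - <<'E'
from h import *
tube('scene1',541.5,249.2,8,88,False)
tube('scene0',541.5,249.2,8,88,False)
tube('scene1',562.2,-287,8,88);tube('scene1',562.2,-287,8,88,False);tube('top1',562.2,-287,8,88,False)
tube('s6',541.5,248.5,108,152);tube('s6',541.5,248.5,108,152,False)
E
```

```text
scene1 165 axis [544.36  251.863   0.      0.   ] zc 49.3 res 1.4
scene0 167 axis [544.52  251.826   0.      0.   ] zc 48.2 res 1.31
scene1 169 axis [ 5.65614e+02 -2.86266e+02 -5.00000e-03 -5.00000e-03] zc 48.8 res 0.92
scene1 169 axis [ 565.612 -286.262    0.       0.   ] zc 48.8 res 0.92
top1 53 axis [ 563.274 -287.747    0.       0.   ] zc 50.6 res 0.5
s6 98 axis [ 5.42666e+02  2.49698e+02  2.40000e-02 -1.10000e-02] zc 129.7 res 1.04
s6 98 axis [542.636 249.725   0.      0.   ] zc 129.7 res 1.06
```

move_arm(deltas=[[-20,13,0,0,0,0],[-35,24,0,0,0,0],[-35,24,0,0,0,0],[-35,23,0,0,0,0],[-30,18,0,0,0,0]])

```text
t: 11.63
ee_pos: [594.9, 72.9, 148.7]
orientation: [-2.481, -1.918, 0.015]
ft_force: [0.3, -0.6, -0.1]
width: 28.9
```

```bash
python3 -c "
from h import *
plan((602.3,62.6,150),-0.265)"
```

```text
t 11.63 pos [594.9  72.9 148.7] yaw -0.255 tilt [-0.011 -0.001] D [  7.4 -10.3   1.3] rv [-0.01   0.004  0.01 ] w 28.9 F [ 0.3 -0.6 -0.1] q6 0.36
[[-8.2, 9.7, -1.3, -0.01, 0.004, 0.01]]
```

move_arm(deltas=[[-3,5,-2,-0.006,0.003,0.006],[0,1,0,0,0,0],[0,0,0,0,0,0]])

```text
t: 11.88
ee_pos: [598.8, 61.4, 145.4]
orientation: [-2.495, -1.9, 0.015]
ft_force: [0.4, 0.2, -0.6]
width: 28.3
```

```bash
python3 -c "
from h import *
plan((602.3,62.6,135),-0.265)"
```

```text
t 11.88 pos [598.8  61.4 145.4] yaw -0.269 tilt [-0.011 -0.001] D [  3.5   1.2 -10.4] rv [-0.01   0.004 -0.004] w 28.3 F [ 0.4  0.2 -0.6] q6 0.35
[[2.1, 3.2, 10.4, -0.01, 0.004, -0.004]]
```

move_arm(deltas=[[1.3,2,5,-0.007,0.003,-0.002],[0.4,0.5,2,0,0,0],[0,0,0,0,0,0]])

```text
t: 12.13
ee_pos: [599.7, 65.6, 135.6]
orientation: [-2.491, -1.907, 0.008]
ft_force: [-0.5, 0.0, 0.1]
width: 28.5
```

```bash
python3 -c "
from h import *
plan((602.3,62.6,135),-0.265)
d=shot('scene','s7');t=shot('top','t7')
a=cv2.resize(d['frame'][130:230,200:320],None,fx=3.3,fy=3.3,interpolation=cv2.INTER_CUBIC);b=cv2.resize(t['frame'][130:230,200:320],None,fx=3.3,fy=3.3,interpolation=cv2.INTER_CUBIC)
cv2.imwrite('pics/s7z.png',np.hstack([a,b])[:,:,::-1])
tube('s7',603,63,85,128);tube('s7',603,63,85,128,False)
"
```

```text
t 12.13 pos [599.7  65.6 135.6] yaw -0.264 tilt [-0.007  0.   ] D [ 2.6 -3.  -0.6] rv [-0.006  0.002  0.001] w 28.5 F [-0.5  0.   0.1] q6 0.35
[[-2.2, 3.3, 0.6, -0.006, 0.002, 0.001]]
s7 87 axis [6.00818e+02 6.64900e+01 8.00000e-03 1.60000e-02] zc 106.9 res 1.46
s7 87 axis [600.817  66.495   0.      0.   ] zc 106.9 res 1.48
```

View pics/s7z.png

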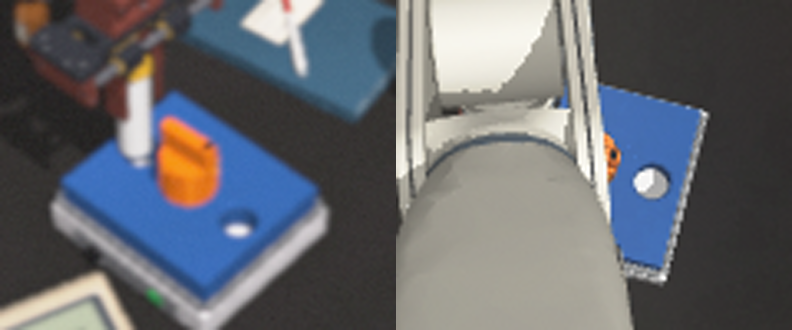

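move_arm(deltas=[[-1.4,2,0,-0.004,0.001,0],[-0.4,0.6,0,0,0,0],[0,0,0,0,0,0]])

```text
t: 12.48
ee_pos: [601.9, 64.8, 136.4]
orientation: [-2.491, -1.913, 0.001]
ft_force: [0.4, 0.5, -0.8]
width: 28.6
```

```bash
python3 -c "
from h import *
plan((602.3,62.6,135),-0.265)"
```

```text
t 12.48 pos [601.9  64.8 136.4] yaw -0.261 tilt [-0.001  0.   ] D [ 0.4 -2.2 -1.4] rv [-0.001  0.     0.004] w 28.6 F [ 0.4  0.5 -0.8] q6 0.35
[[-2.1, 0.9, 1.4, -0.001, 0.0, 0.004]]
```

move_arm(deltas=[[-1.6,0.6,2,0,0,0.002],[-0.4,0.2,2,0,0,0],[0,0,1.5,0,0,0]])

```text
t: 12.73
ee_pos: [602.8, 62.7, 131.4]
orientation: [2.494, 1.911, 0.001]
ft_force: [-0.1, 0.2, 0.1]
width: 28.8
```

```bash
python3 -c "
from h import *
plan((602.3,62.6,122),-0.265)"
```

```text
t 12.73 pos [602.8  62.7 131.4] yaw -0.263 tilt [0.001 0.   ] D [-0.5 -0.1 -9.4] rv [ 0.001 -0.     0.002] w 28.8 F [-0.1  0.2  0.1] q6 0.35
[[-0.2, -0.4, 9.4, 0.001, 0.0, 0.002]]
```

move_arm(deltas=[[-0.1,-0.3,4,0,0,0],[0,0,4,0,0,0],[0,0,3,0,0,0]])

```text
t: 12.98
ee_pos: [602.7, 62.4, 119.7]
orientation: [2.494, 1.91, 0.002]
ft_force: [0.3, -0.5, -0.8]
width: 28.7
```

```bash
python3 -c "
from h import *
plan((602.3,62.6,96),-0.265)
print(ctrl.get_obs()['moment'])"
```

```text
t 12.98 pos [602.7  62.4 119.7] yaw -0.264 tilt [0.001 0.   ] D [ -0.4   0.2 -23.7] rv [ 0.001 -0.001  0.001] w 28.7 F [ 0.3 -0.5 -0.8] q6 0.35
[[0.1, -0.4, 23.7, 0.001, -0.001, 0.001]]
[-0.00086238  0.0054116  -0.00535625]
```

No contact force with the foot ~6 mm in: it entered. Continue.

move_arm(deltas=[[0,-0.2,5,0,0,0],[0,-0.1,6,0,0,0],[0,0,4,0,0,0],[0,0,2.5,0,0,0]])

```text
t: 13.32
ee_pos: [601.9, 62.3, 99.6]
orientation: [-2.494, -1.91, -0.0]
ft_force: [1.5, 0.0, 0.5]
width: 28.8
```

```bash
python3 -c "
from h import *
plan((602.3,62.6,96),-0.265)
print(ctrl.get_obs()['moment'])"
```

```text
t 13.32 pos [601.9  62.3  99.6] yaw -0.264 tilt [0. 0.] D [ 0.4  0.3 -3.6] rv [ 0.    -0.     0.001] w 28.8 F [1.5 0.  0.5] q6 0.35
[[0.3, 0.3, 3.6, 0.0, 0.0, 0.001]]
[ 0.03630156 -0.09210999 -0.00152045]
```

move_arm(deltas=[[0.1,0.1,2,0,0,0],[0,0,0.8,0,0,0],[0,0,0,0,0,0]])

```text
t: 13.57
ee_pos: [602.0, 62.5, 95.9]
orientation: [-2.494, -1.91, 0.001]
ft_force: [-1.0, 0.1, 4.3]
width: 28.7
```

move_arm(deltas=[[0,0,0,0,0,0],[0,0,0,0,0,0],[0,0,0,0,0,0],[0,0,0,0,0,0],[0,0,0,0,0,0]], hand=-1)

```text
t: 13.98
ee_pos: [602.3, 62.5, 96.3]
orientation: [-2.494, -1.91, -0.001]
ft_force: [-0.2, 0.1, -0.4]
width: 58.6
```

```bash
python3 -c "
from h import *
plan((602.3,62.6,180),-0.265)"
```

```text
t 13.98 pos [602.3  62.5  96.3] yaw -0.264 tilt [0. 0.] D [-0.   0.1 83.7] rv [ 0.    -0.     0.001] w 58.6 F [-0.2  0.1 -0.4] q6 0.35
[[0.0, 0.0, -27.9, 0.0, 0.0, 0.0], [0.0, 0.0, -27.9, 0.0, 0.0, 0.0], [0.0, 0.0, -27.9, 0.0, 0.0, 0.0]]
```

move_arm(deltas=[[0,0,-10,0,0,0],[0,0,-25,0,0,0],[0,0,-38,0,0,0],[0,0,-30,0,0,0],[-10,0,-8,0,0,0]])

```text
t: 14.4
ee_pos: [597.5, 53.4, 210.0]
orientation: [-2.49, -1.909, 0.01]
ft_force: [1.7, 0.3, 0.3]
width: 87.3
```

```bash
python3 -c "
from h import *
plan((562.5,-287.2,195),-0.265)"
```

```text
t 14.4 pos [597.5  53.4 210. ] yaw -0.263 tilt [-0.008 -0.   ] D [ -35.  -340.6  -15. ] rv [-0.007  0.002  0.002] w 87.3 F [1.7 0.3 0.3] q6 0.33
[[-37.6, 6.1, 1.7, -0.001, 0.0, 0.0], [-37.6, 6.1, 1.7, -0.001, 0.0, 0.0], [-37.5, 6.1, 1.7, -0.001, 0.0, 0.0], [-37.5, 6.1, 1.7, -0.001, 0.0, 0.0], [-37.5, 6.1, 1.7, -0.001, 0.0, 0.0]]
[[-37.5, 6.1, 1.7, -0.001, 0.0, 0.0], [-37.5, 6.1, 1.7, -0.001, 0.0, 0.0], [-37.5, 6.1, 1.7, -0.001, 0.0, 0.0], [-37.5, 6.2, 1.7, -0.001, 0.0, 0.0]]
```

move_arm(deltas=[[-37,6,0,0,0,0],[-37,6,0,0,0,0],[-37,6,0,0,0,0],[-37,6,0,0,0,0],[-37,6,0,0,0,0]])

```text
t: 14.82
ee_pos: [579.9, -135.6, 216.2]
orientation: [2.481, 1.923, 0.004]
ft_force: [0.8, -1.1, -1.2]
width: 87.6
```

```bash
python3 -c "
from h import *
plan((562.5,-287.2,190),-0.265)"
```

```text
t 14.82 pos [ 579.9 -135.6  216.2] yaw -0.252 tilt [ 0.003 -0.   ] D [ -17.4 -151.6  -26.2] rv [ 0.003 -0.001  0.013] w 87.6 F [ 0.8 -1.1 -1.2] q6 0.0
[[-37.8, 5.2, 6.5, 0.001, 0.0, 0.003], [-37.8, 5.3, 6.5, 0.001, 0.0, 0.003], [-37.7, 5.5, 6.5, 0.001, 0.0, 0.003], [-37.7, 5.6, 6.5, 0.001, 0.0, 0.003]]
```

move_arm(deltas=[[-37,5,6,0,0,0.003],[-37,5,6,0,0,0.003],[-32,5,6,0,0,0.003],[-15,3,6,0,0,0],[-5,1,3,0,0,0]])

```text
t: 15.23
ee_pos: [561.7, -276.6, 189.3]
orientation: [2.493, 1.903, 0.004]
ft_force: [-0.1, 0.9, -0.2]
width: 87.8
```

```bash
python3 m.py m8; python3 -c "
from h import *
plan((562.5,-287.2,130),-0.265)
tube('m8s',602,61.5,80,130,False);tube('m8',602,61.5,80,130,False)"
```

```text
26115.65625 ell [586.1   3.3] [175.65263367 206.44395447] rect [586.4   3.5] [175.50601196 153.08229065] 15.091574668884277
831.84375 ell [569.4 -54. ] [30.84607697 34.46827698] rect [569.5 -53.7] [34.04286957 31.36701012] 41.987213134765625
3014.5625 ell [592.3   3.6] [60.59449387 63.80654144] rect [592.    2.2] [63.39212036 61.2000885 ] 81.8698959350586
1590.375 ell [610.7  62.8] [38.46314621 53.09489822] rect [609.9  63.5] [52.45726395 39.21944427] 81.11934661865234
nut 255 [ 88.7 106.9 113.2 139.9 142. ]
   yellow 12 [587.  51. 140.] [612.  69. 155.] [599.3  61.4 151. ]
nut 309 [ 77.9  87.  112.3 137.3 140.6]
   blue 107 [ 547. -303.  103.] [ 577. -271.  118.] [ 561.8 -287.3  111.6]
   yellow 64 [586.  47. 147.] [615.  74. 157.] [599.8  60.  153.2]
   red 133 [ 497. -373.   95.] [ 530. -342.  120.] [ 511.2 -357.7  110.1]
t 15.33 pos [ 561.9 -274.8  189.2] yaw -0.266 tilt [ 0.005 -0.002] D [  0.6 -12.4 -59.2] rv [ 0.005  0.001 -0.001] w 87.7 F [-0.3  0.4 -0. ] q6 -0.21
[[-5.9, 1.8, 29.6, 0.003, 0.0, -0.001], [-5.9, 1.8, 29.6, 0.003, 0.0, -0.001]]
m8s 104 axis [603.263  63.088   0.      0.   ] zc 105.1 res 1.18
m8 27 axis [600.915  60.78    0.      0.   ] zc 103.9 res 0.33
```

View pics/orm8.png

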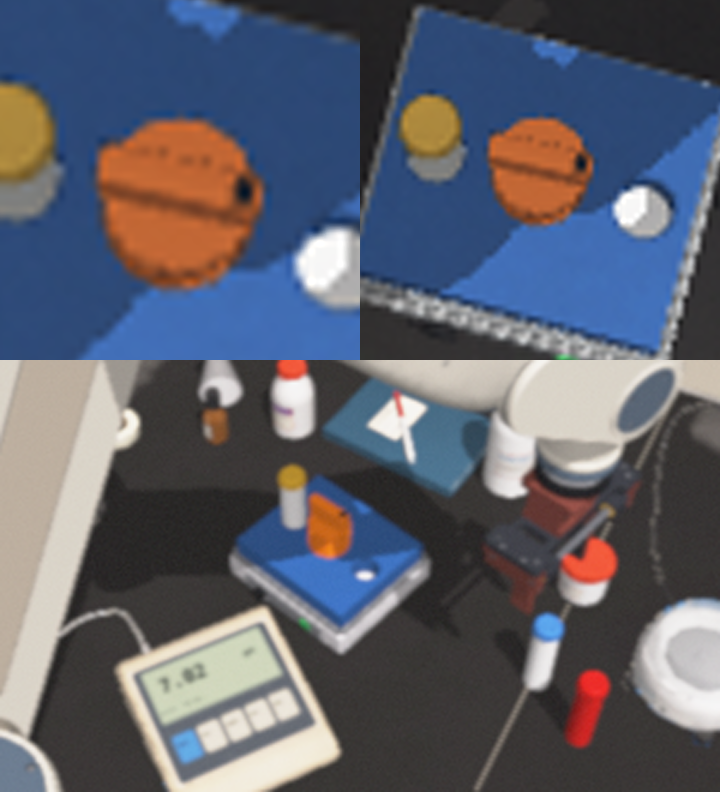

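```bash
python3 - <<'E'
from h import *
d=load('top1');P=cloud(d);H,S,V=cv2.split(cv2.cvtColor(d['frame'],cv2.COLOR_RGB2HSV));H=H.astype(int)
m=((H<8)|(H>172))&(S>140)&(P[...,2]>50)&(P[...,2]<75)&(P[...,1]<-150)&(P[...,0]>560)
q=P[m];print(m.sum(),q.min(0),q.max(0),np.median(q,0))
m=(P[...,1]<-20)&(P[...,1]>-200)&(P[...,0]>650)&(P[...,2]>90);q=P[m];print(q.min(0),q.max(0))
plan((562.5,-287.2,130),-0.265)
E
```

```text
341 [ 686.47221655 -320.35345526   52.51615846] [ 751.89344852 -254.03041426   69.30098245] [ 717.78896057 -286.3916128    62.73041802]
[ 812.93003673 -199.83368435   90.1023777 ] [1144.6023257   -20.23543154  207.85349035]
t 15.33 pos [ 561.9 -274.8  189.2] yaw -0.266 tilt [ 0.005 -0.002] D [  0.6 -12.4 -59.2] rv [ 0.005  0.001 -0.001] w 87.7 F [-0.3  0.4 -0. ] q6 -0.21
[[-5.9, 1.8, 29.6, 0.003, 0.0, -0.001], [-5.9, 1.8, 29.6, 0.003, 0.0, -0.001]]
```

move_arm(deltas=[[-5,1.5,20,0.003,0,0],[-4,1.2,22,0.002,0,0],[-1.5,0.4,12,0,0,0],[-0.5,0,3,0,0,0],[0,0,0,0,0,0]])

```text
t: 15.75
ee_pos: [563.9, -281.3, 132.6]
orientation: [2.491, 1.911, 0.003]
ft_force: [0.8, 0.9, -0.1]
width: 87.5
```

```bash
python3 -c "
from h import *
plan((562.8,-287.4,52),-0.265)"
```

```text
t 15.75 pos [ 563.9 -281.3  132.6] yaw -0.262 tilt [ 0.002 -0.   ] D [ -1.1  -6.1 -80.6] rv [ 0.002 -0.     0.003] w 87.5 F [ 0.8  0.9 -0.1] q6 -0.22
[[-2.1, 0.1, 26.9, 0.001, 0.0, 0.001], [-2.1, 0.1, 26.9, 0.001, 0.0, 0.001], [-2.1, 0.2, 26.9, 0.001, 0.0, 0.001]]
```

move_arm(deltas=[[-3,-0.5,15,0.003,0.001,0.001],[-1.5,-1,22,0.002,0.001,0.001],[-1,-1,22,0.002,0.001,0],[-0.3,-0.5,11,0.001,0,0],[0,0,3,0,0,0]])

```text
t: 16.17
ee_pos: [563.2, -284.7, 60.1]
orientation: [2.491, 1.915, 0.004]
ft_force: [0.0, 0.3, 0.2]
width: 87.8
```

```bash
python3 -c "
from h import *
plan((562.8,-287.4,52),-0.265)"
```

```text
t 16.17 pos [ 563.2 -284.7   60.1] yaw -0.26 tilt [0.002 0.002] D [-0.4 -2.7 -8.1] rv [ 0.002 -0.002  0.005] w 87.8 F [0.  0.3 0.2] q6 -0.23
[[-2.7, 0.3, 8.1, 0.002, -0.002, 0.005]]
```

move_arm(deltas=[[-2,0.2,4.5,0.001,-0.001,0.003],[-0.6,0,1.8,0,0,0],[0,0,0,0,0,0]])

```text
t: 16.42
ee_pos: [563.1, -287.1, 53.5]
orientation: [-2.493, -1.911, -0.002]
ft_force: [-0.1, 0.6, -0.3]
width: 87.9
```

```bash
python3 -c "
from h import *
plan((562.8,-287.4,52),-0.265)"
```

```text
t 16.42 pos [ 563.1 -287.1   53.5] yaw -0.263 tilt [0.001 0.001] D [-0.3 -0.3 -1.5] rv [ 0.    -0.001  0.002] w 87.9 F [-0.1  0.6 -0.3] q6 -0.23
[[-0.4, -0.2, 1.5, 0.0, -0.001, 0.002]]
```

move_arm(deltas=[[-0.3,-0.2,0.7,0,0,0],[0,0,0.1,0,0,0],[0,0,0.1,0,0,0],[0,0,0.1,0,0,0],[0,0,0.1,0,0,0]], hand=1)

```text
t: 16.83
ee_pos: [564.8, -288.5, 55.5]
orientation: [2.49, 1.908, 0.005]
ft_force: [-0.7, 0.2, 0.7]
width: 58.2
```

move_arm(deltas=[[0,0,0.1,0,0,0],[0,0,0.1,0,0,0],[0,0,0.1,0,0,0],[0,0,0.1,0,0,0],[0,0,0.1,0,0,0]])

```text
t: 17.25
ee_pos: [565.0, -288.6, 55.7]
orientation: [2.489, 1.908, 0.006]
ft_force: [-0.8, -0.6, 1.8]
width: 28.6
```

```bash
python3 -c "
from h import *
plan((562.8,-287.4,152),-0.265)"
```

```text
t 17.25 pos [ 565.  -288.6   55.7] yaw -0.263 tilt [ 0.006 -0.002] D [-2.2  1.2 96.3] rv [0.006 0.    0.002] w 28.6 F [-0.8 -0.6  1.8] q6 -0.23
[[0.2, -0.6, -32.1, 0.002, 0.0, 0.001], [0.2, -0.7, -32.1, 0.002, 0.0, 0.001], [0.2, -0.7, -32.1, 0.002, 0.0, 0.001]]
```

move_arm(deltas=[[0,0,-10,0,0,0],[0,0,-25,0,0,0],[0,0,-35,0,0,0],[0,0,-25,0,0,0],[0,0,-6,0,0,0]])

```text
t: 17.67
ee_pos: [562.1, -287.2, 158.6]
orientation: [-2.492, -1.91, -0.001]
ft_force: [1.3, -0.5, -1.1]
width: 28.5
```

```bash
python3 -c "
from h import *
plan((571.1,-54.7,160),-0.265)
d=shot('scene','s9');t=shot('top','t9')
o=ctrl.get_obs()['ee_pos']
tube('s9',o[0],o[1],108,152,False);tube('t9',o[0],o[1],108,152,False)
"
```

```text
t 17.67 pos [ 562.1 -287.2  158.6] yaw -0.263 tilt [-0.001  0.002] D [  9.  232.5   1.4] rv [-0.001 -0.002  0.002] w 28.5 F [ 1.3 -0.5 -1.1] q6 -0.23
[[37.8, -8.6, -0.2, 0.0, 0.0, 0.0], [37.8, -8.6, -0.2, 0.0, 0.0, 0.0], [37.8, -8.6, -0.2, 0.0, 0.0, 0.0], [37.8, -8.7, -0.2, 0.0, 0.0, 0.0], [37.8, -8.7, -0.2, 0.0, 0.0, 0.0]]
[[37.8, -8.7, -0.2, 0.0, 0.0, 0.0]]
s9 98 axis [ 563.875 -285.209    0.       0.   ] zc 127.4 res 1.09
t9 0 axis [ 561.423 -286.837    0.       0.   ] zc nan res nanh.py:42: RuntimeWarning: Mean of empty slice.
  zc=q[:,2].mean()
  ret = ret.dtype.type(ret / rcount)
h.py:46: RuntimeWarning: Mean of empty slice.
  s=least_squares(f,[x0[0],x0[1],0,0],loss='soft_l1',f_scale=1.);return s.x,zc,np.abs(s.fun).mean()
```

move_arm(deltas=[[20,-4,-1,0,0,0],[37,-8,-1,0,0,0],[37,-8,-1,0,0,0],[37,-8,-1,0,0,0],[37,-8,-1,0,0,0]])

```text
t: 18.18
ee_pos: [566.9, -116.1, 154.3]
orientation: [-2.498, -1.893, 0.008]
ft_force: [1.1, 0.3, -0.7]
width: 28.7
```

```bash
python3 -c "
from h import *
plan((571.1,-54.7,155),-0.265)"
```

```text
t 18.18 pos [ 566.9 -116.1  154.3] yaw -0.274 tilt [-0.009  0.003] D [ 4.2 61.4  0.7] rv [-0.009 -0.    -0.009] w 28.7 F [ 1.1  0.3 -0.7] q6 0.05
[[30.1, -6.3, -0.3, -0.005, 0.0, -0.004], [30.1, -6.1, -0.3, -0.005, 0.0, -0.004]]
```

move_arm(deltas=[[25,-5,-0.5,-0.004,0,-0.004],[13,-3,0,-0.003,0,-0.003],[5,-1,0,0,0,0],[0,0,0,0,0,0]])

```text
t: 18.52
ee_pos: [564.8, -62.5, 147.7]
orientation: [-2.481, -1.908, 0.013]
ft_force: [0.1, 0.1, -0.5]
width: 28.4
```

```bash
python3 -c "
from h import *
plan((571.1,-54.7,137),-0.265)"
```

```text
t 18.52 pos [564.8 -62.5 147.7] yaw -0.26 tilt [-0.014  0.004] D [  6.3   7.8 -10.7] rv [-0.014 -0.     0.005] w 28.4 F [ 0.1  0.1 -0.5] q6 0.13
[[9.1, 4.2, 10.6, -0.014, 0.0, 0.005]]
```

move_arm(deltas=[[5.5,2.5,4,-0.01,0,0.003],[1.5,0.8,1,0,0,0],[0,0,0,0,0,0]])

```text
t: 18.77
ee_pos: [569.1, -57.7, 139.8]
orientation: [-2.491, -1.906, 0.007]
ft_force: [0.1, -0.5, -0.6]
width: 28.6
```

```bash
python3 -c "
from h import *
plan((571.1,-54.7,137),-0.265)"
```

```text
t 18.77 pos [569.1 -57.7 139.8] yaw -0.264 tilt [-0.007  0.001] D [ 2.   3.  -2.8] rv [-0.007  0.001  0.001] w 28.6 F [ 0.1 -0.5 -0.6] q6 0.14
[[3.5, 1.2, 2.8, -0.007, 0.001, 0.001]]
```

move_arm(deltas=[[2.3,0.8,1.5,-0.005,0,0],[0.6,0.2,0.5,0,0,0],[0,0,0,0,0,0]])

```text
t: 19.02
ee_pos: [570.9, -57.3, 136.9]
orientation: [-2.497, -1.905, 0.003]
ft_force: [0.1, -0.4, -0.3]
width: 28.7
```

```bash
python3 -c "
from h import *
plan((571.1,-54.7,131),-0.265)"
```

```text
t 19.02 pos [570.9 -57.3 136.9] yaw -0.267 tilt [-0.002 -0.001] D [ 0.2  2.6 -5.9] rv [-0.002  0.001 -0.002] w 28.7 F [ 0.1 -0.4 -0.3] q6 0.15
[[2.5, -0.5, 5.9, -0.002, 0.001, -0.002]]
```

move_arm(deltas=[[2.2,-0.3,2,-0.001,0,0],[0.6,0,1,0,0,0],[0,0,0,0,0,0]])

```text
t: 19.27
ee_pos: [571.6, -55.3, 133.9]
orientation: [2.499, 1.903, -0.001]
ft_force: [0.3, 0.5, -1.0]
width: 28.9
```

```bash
python3 -c "
from h import *
plan((571.1,-54.7,131),-0.265)
d=shot('scene','s10')
tube('s10',571,-54,82,125,False)
cv2.imwrite('pics/s10z.png',cv2.resize(d['frame'][110:240,200:330],None,fx=4.5,fy=4.5,interpolation=cv2.INTER_CUBIC)[:,:,::-1])
"
```

```text
t 19.27 pos [571.6 -55.3 133.9] yaw -0.269 tilt [-0.    -0.001] D [-0.5  0.6 -2.9] rv [ 0.     0.001 -0.004] w 28.9 F [ 0.3  0.5 -1. ] q6 0.15
[[0.4, -0.7, 2.9, 0.0, 0.001, -0.004]]
s10 97 axis [572.964 -53.132   0.      0.   ] zc 103.1 res 1.21
```

View pics/s10z.png

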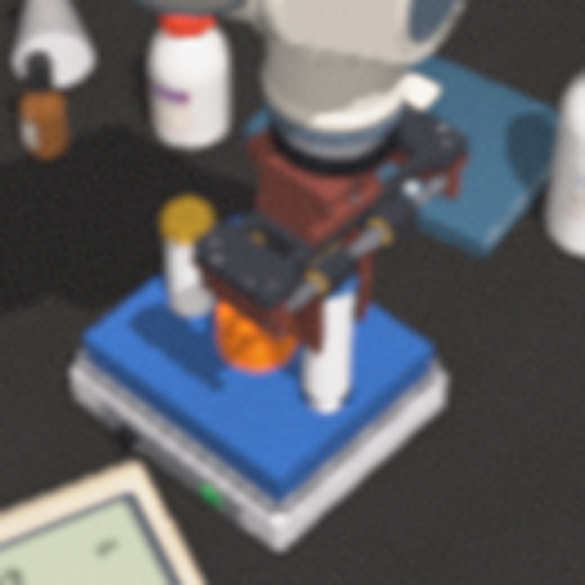

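move_arm(deltas=[[0.2,-0.3,4,0,0,-0.002],[0,0,5,0,0,0],[0,0,4,0,0,0]])

```text
t: 19.57
ee_pos: [572.1, -55.1, 121.1]
orientation: [2.495, 1.905, 0.001]
ft_force: [-0.5, 0.1, -0.1]
width: 28.7
```

```bash
python3 -c "
from h import *
plan((571.1,-54.7,96),-0.265)
print(ctrl.get_obs()['moment'])"
```

```text
t 19.57 pos [572.1 -55.1 121.1] yaw -0.267 tilt [ 0.002 -0.001] D [ -1.    0.4 -25.1] rv [ 0.002  0.001 -0.002] w 28.7 F [-0.5  0.1 -0.1] q6 0.15
[[0.1, -1.2, 25.1, 0.002, 0.001, -0.002]]
[ 0.01162588 -0.00399636  0.027672  ]
```

move_arm(deltas=[[0,-0.6,4,0.001,0,0],[0,-0.3,6,0.001,0,0],[0,-0.2,4,0,0,0],[0,0,3,0,0,0]])

```text
t: 19.9
ee_pos: [570.4, -54.6, 101.4]
orientation: [-2.497, -1.906, 0.002]
ft_force: [0.0, -0.4, -0.4]
width: 28.4
```

```bash
python3 -c "
from h import *
plan((571.1,-54.7,96),-0.265)
print(ctrl.get_obs()['moment'])"
```

```text
t 19.9 pos [570.4 -54.6 101.4] yaw -0.266 tilt [-0.001 -0.   ] D [ 0.7 -0.1 -5.4] rv [-0.001  0.001 -0.001] w 28.4 F [ 0.  -0.4 -0.4] q6 0.15
[[0.1, 0.7, 5.4, -0.001, 0.001, -0.001]]
[ 0.05077144 -0.0407589  -0.00088341]
```

move_arm(deltas=[[0,0.3,2.5,0,0,0],[0,0,1.5,0,0,0],[0,0,0.5,0,0,0]])

```text
t: 20.15
ee_pos: [570.6, -54.6, 95.7]
orientation: [-2.496, -1.906, 0.003]
ft_force: [-2.7, 1.1, 9.9]
width: 28.5
```

```bash
python3 -c "
from h import *
plan((571.1,-54.7,96),-0.265)"
```

```text
t 20.15 pos [570.6 -54.6  95.7] yaw -0.266 tilt [-0.002 -0.   ] D [ 0.5 -0.1  0.3] rv [-0.002  0.001 -0.001] w 28.5 F [-2.7  1.1  9.9] q6 0.15
[[0.0, 0.5, -0.3, -0.002, 0.001, -0.001]]
```

Floor felt (9.9 N at the expected height). Release.

move_arm(deltas=[[0,0,0,0,0,0],[0,0,0,0,0,0],[0,0,0,0,0,0],[0,0,0,0,0,0],[0,0,0,0,0,0]], hand=-1)

```text
t: 20.57
ee_pos: [571.0, -54.7, 96.2]
orientation: [-2.496, -1.907, 0.002]
ft_force: [0.2, 0.1, -0.4]
width: 58.7
```

move_arm(deltas=[[0,0,-10,0,0,0],[0,0,-25,0,0,0],[0,0,-38,0,0,0],[0,0,-38,0,0,0],[-10,0,-25,0,0,0]])

```text
t: 20.98
ee_pos: [564.3, -63.0, 232.8]
orientation: [-2.487, -1.901, 0.018]
ft_force: [0.8, -0.8, 0.2]
width: 87.1
```

move_arm(deltas=[[-30,6,0,0,0,0],[-37,6,0,0,0,0],[-37,6,0,0,0,0],[-37,6,0,0,0,0],[-25,5,0,0,0,0]])

```text
t: 21.4
ee_pos: [553.6, -233.6, 247.9]
orientation: [2.484, 1.916, 0.002]
ft_force: [-0.3, 0.5, -0.8]
width: 87.7
```

move_arm(deltas=[[-10,0,0,0,0,0],[-3,0,0,0,0,0],[0,0,0,0,0,0]])

```text
t: 21.65
ee_pos: [549.3, -251.6, 250.2]
orientation: [2.487, 1.907, 0.004]
ft_force: [0.4, 0.4, 1.1]
width: 87.8
```

```bash
python3 m.py m11; python3 -c "
from h import *
plan((571.1,-54.7,96),-0.265)
tube('m11s',602,61.5,80,130);tube('m11',602,61.5,80,130,False)
tube('m11s',571,-54,80,130);tube('m11',571,-54,80,130,False)"
```

```text
26048.75 ell [586.1   3.4] [175.71914673 206.07925415] rect [586.1   3.6] [175.4090271  152.58676147] 15.119986534118652
477.21875 ell [566.2 -52.9] [23.62502861 35.1313858 ] rect [565.4 -52.4] [35.56126022 22.25343323] 18.91107940673828
3013.90625 ell [592.4   3.5] [60.54685974 63.8245163 ] rect [592.1   2.1] [63.43816757 61.16004562] 81.34745788574219
1594.96875 ell [610.7  62.8] [38.53190231 53.1700058 ] rect [609.8  63.5] [52.62294006 39.26634979] 80.98067474365234
nut 246 [ 87.4 107.8 113.6 139.5 141.6]
   blue 104 [552. -71. 142.] [584. -39. 161.] [568.8 -55.2 151.8]
   yellow 10 [586.  57. 146.] [611.  71. 158.] [601.3  64.2 152.6]
nut 303 [ 79.6  86.6 111.6 137.6 141. ]
   blue 90 [553. -69. 144.] [584. -40. 158.] [568.6 -55.5 151.7]
   yellow 70 [585.  47. 146.] [617.  75. 157.] [599.2  60.5 152.5]
   red 132 [ 498. -373.   96.] [ 530. -342.  122.] [ 511.4 -357.7  110.1]
t 21.75 pos [ 549.6 -250.3  250. ] yaw -0.261 tilt [ 0.006 -0.004] D [  21.5  195.6 -154. ] rv [0.007 0.002 0.004] w 87.9 F [ 0.3 -0.3  0.3] q6 -0.18
[[27.8, -4.4, 21.9, 0.001, 0.0, 0.001], [27.8, -4.4, 21.9, 0.001, 0.0, 0.001], [27.8, -4.4, 21.9, 0.001, 0.0, 0.001], [27.8, -4.4, 21.9, 0.001, 0.0, 0.001], [27.8, -4.4, 22.0, 0.001, 0.0, 0.001]]
[[27.8, -4.4, 22.0, 0.001, 0.0, 0.001], [27.8, -4.4, 22.0, 0.001, 0.0, 0.001]]
m11s 111 axis [ 6.03278e+02  6.35120e+01  1.00000e-02 -1.80000e-02] zc 104.1 res 1.24
m11 29 axis [601.013  60.598   0.      0.   ] zc 101.9 res 0.32
m11s 114 axis [ 5.71852e+02 -5.27320e+01  2.50000e-02  3.00000e-03] zc 105.1 res 1.16
m11 23 axis [569.698 -55.041   0.      0.   ] zc 102.2 res 0.32
```

View pics/orm11.png

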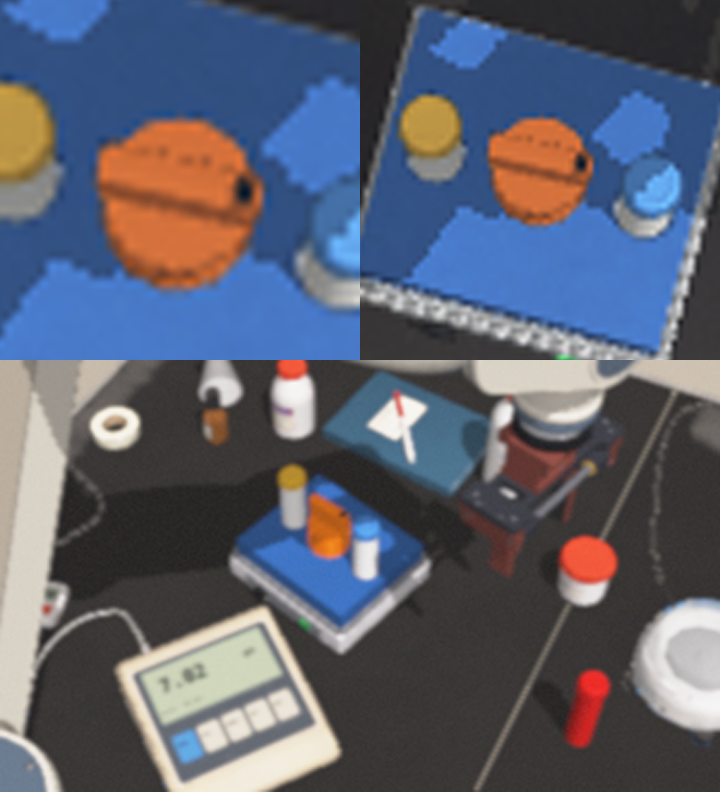

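Both caps measure about 152–153 mm high (expected 153), the tubes are upright, the nut top is at 138 mm and its yaw unchanged, and the arm is clear. Handing in.

```bash
python3 -c "
from workcell import ctrl
print(ctrl.close_job())"
```

```text
the job is handed in; nothing more can be done
None
```

The nut is threaded home and locked, both capped tubes stand fully down in the holder, and I handed the job in at about 21.8 s of the 67 s allowed.

- **Nut, backward:** I turned it counter-clockwise about 1.25 rad without lifting it, then released it. The depth image showed it drop about 9 mm into the thread starts.
- **Nut, forward:** I turned it clockwise until it stopped. The torque rose to 0.9 N m and the pads began to slip on the bar. The camera puts the grip top at about 138 mm and the yaw at about -1.51 rad, both as expected for home.
- **Tubes:** The yellow tube is in the left pocket and the blue in the right. The gripper felt the pocket floor for each, at 4 N and 10 N. The cap tops read about 152–153 mm against 153 expected, and both tubes look upright.
- **Bench:** In the last picture the sample pot, the dropper and the red look-alike appear undisturbed. The arm partly hid the timer, so I saw only part of it, but the gripper never went near it. The arm was clear of everything at hand-in.

**Disagreements:**
- The nut's starting yaw measured about -0.9 rad from the mixer, slightly outside the stated -0.82 to -0.32.
- The side camera's tube positions differed from the top camera's by about 2 mm, and I corrected for this.

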